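# Load the argon purge box and lock its hatch with the pin spanner

## Robot

A 7-joint arm with a two-finger parallel gripper is mounted at the origin on a cart in front of the work surface, level with it; the furniture and walls round the work are solid. World frame = base frame: x ahead of the robot, y to its left, z up, the work surface at z = 0. Lengths are in m, angles in rad, forces in N, time in s.
With the tool pointing down it reaches from about 0.35 to 0.9 m from the base axis. Payload 8.1 kg.
Tool frame: the origin (TCP) lies between the finger pads; the fingertips stand 19 mm ahead of it and the grasp point (between the pads) is the TCP; z points along the fingers, y is the direction in which the jaws open and shut (so a half turn about z gives the same grasp; the last joint's range is limited). The gripper opens to 92 mm and grips with 3 to 60 N. Pads are 19 mm wide; open, the fingers measure 130 mm over their backs; the gripper's body (75 mm by 190 mm) begins 47 mm behind the grasp point.
Start: joints at [-1.254, 0.434, 0.025, 1.573, -0.012, 1.134, -0.075], TCP at [0.255, 0.571, 0.246] pointing down, gripper open.
Joint ranges: [-2.62, 2.62], [-0.44, 2.09], [-1.27, 1.32], [0.08, 2.57], [-1.32, 4.46], [0.12, 2], [-2.74, 2.74]. Speed limits (rad/s): [2.22, 2.22, 3.01, 3.01, 3.14, 3.14, 3.14].

## Interface

Orientations are given as a unit quaternion [x, y, z, w].
In Python, from plant import robot gives the robot as it stands.
- The arm moves only by the shell command python3 -m jog 'ROWS' [FORCE]. ROWS is a JSON object of lists of equal length, an entry for each row: "claw": the finger opening in mm, from 0 to 91.8; "slide": the shift along the tool's x, y, z in mm, a list of three; "rot": the turn, a rotation vector about the tool's x, y, z in rad, a list of three. A call has 1 to 20 rows; each row is the pose to reach, as a shift and turn from the pose commanded when the call began, along the tool's axes at that moment; what a row does not reach only later rows make up. A row lasts 1/12 s, in which the tool goes at most 41.7 mm and 7.16 degrees, less where a joint would pass 70% of its speed; a pose out of reach is approached as far as the arm can. A call with a gripper value outside its range is refused whole. The fingers move at their own pace and stop on an object; FORCE is the grip in N (left out, the last holds). Time passes only in rows, so rows that repeat a pose let the fingers close. It gives the time, the measured TCP pose, the force and the opening at its end, in the units of the state.
- robot.state(): the state, without advancing time (a new reading comes with each control period).
- robot.grab_frame(name): name is "side" or "top" or "wrist"; returns a dict with "frame" (420x560x3 uint8, red, green, blue), "range_z" (420x560 float32, m along the optical axis (not along the pixel's ray), 0 where there is no reading), "K" (3x3 intrinsics, pixels), "camera_from_world" (4x4, takes a point from world to camera coordinates). Camera axes: x right, y down, z forward; pixel columns grow to the right and rows downward; lengths in m; the calibration is good to about 2 mm. A picture is of the moment at which its call begins.
- robot.hand_in(): hands the job in, once; it reports no verdict.
The state is a dict: "clock": time; "qpos": joint angles; "joint_vel": joint speeds; "joint_torque": joint torques, N m; "tool_pos": TCP position; "orientation": TCP orientation; "contact_force": force on the tool from outside, world axes, zero at the start; "ft_torque": the same for the moment, N m; "finger_gap": finger opening in m.
Only numpy, scipy, OpenCV 4.12 (cv2) and the standard library are available. Lean on these libraries where they do the work, as an engineer would, in place of code of your own. Each camera call takes 0.05 s, during which the arm holds its last target.

## Task

Free the purge box's lock ring with the two-pin spanner (turn it counter-clockwise to its stop), then lift the hatch just clear of its seat and slide it along its channels onto the parking deck, without taking it out of the channels. Lay every loose blank that is on the table (of the 60 mm plate, the 45 mm plate and the pipe ring, some may be missing) flat in the nest of its own shape and size, slide the hatch back and let it down into its seat. Lock the ring again with the spanner (clockwise to its stop) and put the spanner back upright in its stand; turn the ring only with the spanner, and leave the other things on the table where they are.

Things in the scene. Friction and masses are not known exactly. Their poses are not given: they have to be found in the camera images.
- purge_box: fixed slate-blue and aluminium box bolted down at the right, walls at x = -89.5 to 89.5 mm, y = -233 to 233 mm; origin at the centre of its underside, x away from the robot, y left, z up. Left half (y > 0): open well, 140 x 206 mm inside, with the nests. Right half: parking deck, top at z = 46 mm. Channel rails along y, inner faces at x = -79.5 and 79.5 mm, tops at z = 60 mm
- hatch_seat (a point): middle of the hatch's seat, at the height of the ledge round the well on which the seated hatch's underside rests: z = 40 mm of the box, 6 mm below the deck, so the hatch must rise more than 6 mm to slide. The seat ends at y = 0 and 221 mm of the box; axes as the box's
- park_middle (a point): middle of the hatch's resting place on the parking deck, at the height of the deck (the underside of the parked hatch), 221.5 mm to the right (-y of the box) of hatch_seat; there the whole well is open; axes as the box's
- hatch: loose aluminium hatch plate, 156 (x) x 218 (y) x 6 mm, about 0.45 kg, with a black bridge handle; origin at the centre of its underside, axes as the box's when seated. 1.5 mm play on every side, in the seat and between the rails
- hatch_handle (a point): middle of the handle's grip bar, which runs along the hatch's y: 102 mm long, 12 mm wide (x), 12 mm tall, its top 42 mm and its underside 30 mm above the hatch's underside; feet at y = -45 and +45 mm, free between them
- lock_ring (a joint): angle of the lock ring, rad: 0 = free (stop; its flat faces the hatch), 1.25 = locked (stop; rim 2 mm above the hatch's front edge holds it down); grows clockwise seen from above; stays where left, friction 0.15 N m. Half-moon steel ring, 56 mm across, in front of the well; white line on it, green dot = free, red dot = locked on the collar
- ring_hole_a (a point): mouth of one of the ring's two round pin holes, at its top face (z = 57 mm of the box, 4 mm below the rim of the collar round it, inner radius 30 mm); 10 mm wide, 11 mm free depth, 16 mm from the ring's axis. The line from hole b to hole a is the box's y axis at joint 0 and turns clockwise with the ring
- ring_hole_b (a point): mouth of the other pin hole, opposite, 32 mm from the first; the ring's axis is midway
- nest_60 (a point): middle of the floor of the square nest for the 60 mm plate (64 mm wide cut-out, 8 mm deep, with finger slots 34 mm wide that run along x to both sides of the well); axes as the box's, sides parallel to them; nearest the parking deck. Floor 6 mm above the box's underside, 34 mm below the hatch seat
- nest_ring (a point): middle of the floor of the round nest for the pipe ring (68 mm across, 8 mm deep, finger slots 37 mm wide along x); axes as the box's
- nest_45 (a point): middle of the floor of the square nest for the 45 mm plate (49 mm wide cut-out, 8 mm deep, finger slots 34 mm wide along x); axes as the box's; farthest from the parking deck
- plate_60: loose light-grey steel plate blank 60 x 60 x 10 mm with one clipped corner, lying flat; origin at the centre of its underside, sides along its x and y. May be absent
- plate_45: loose light-grey steel plate blank 45 x 45 x 10 mm with one clipped corner, lying flat; origin at the centre of its underside, sides along its x and y. May be absent
- pipe_ring: loose stainless pipe ring, 64 mm outside diameter, 26 mm tall, standing on its face; origin at the centre of its underside. May be absent
- pin_spanner: loose two-pin spanner, 80 mm tall, 0.25 kg, upright in its stand: pins 6.8 mm thick, 10 mm long, round-ended, at y = -16 and 16 mm, point down; dark cross head 20 (x) x 48 (y) mm at z = 10 to 22 mm; red T-bar 14 (x) x 84 (y) mm at z = 62 to 80 mm on a 12 mm shaft. Origin midway between the pin tips. Usable either way round. Engaged, the cross head lies on the ring, tips 10 mm below its face
- spanner_stand: fixed grey steel block 64 x 92 mm, 34 mm tall, with a pocket on top for the spanner's cross head; origin at the centre of its underside; the pocket's long side runs along its y
- stand_pocket (a point): middle of the pocket's shoulder, 18 mm above the block's underside, on which the cross head rests (the spanner's origin is then 10 mm lower); pocket 25 mm (x) by 53 mm (y), 16 mm deep, with a groove 11 mm wide and 12 mm deep below for the pins; axes as the stand's
- flap_disc: rust-red flap disc, 114 mm across, 12 mm thick, lying flat in front of the box; bystander, leave alone
- steel_rule: short steel rule 155 x 18 mm on the near left of the table; bystander, leave alone
- paint_marker: white and red paint marker, 135 mm long, lying in front of the spanner stand; bystander, leave alone
- stop_angle: fixed black steel stop angle bolted to the table between the parts and the box, an obstacle: footprint 112 (x) x 100 (y) mm, with an upright 150 mm tall and 12 mm thick along its -x side and ribs behind it; origin under its middle

How it is judged:
On the way, in this order (a step that is already met when the one before it is completed fails the run):
1. the lock ring is turned free, to its counter-clockwise stop (value of joint lock_ring below 0.08 rad), for 0.2 s.
2. the hatch is slid along its channels onto the parking deck and the well is open (y of hatch in the frame of park_middle below 0.016 m and z of hatch in the frame of park_middle below 0.004 m), for 0.2 s.
3. every blank lies flat in the nest of its own shape and size (horizontal distance between plate_60 and nest_60 below 0.006 m and z of plate_60 in the frame of nest_60 between -0.004 and 0.003 m and angle between each of plate_60, plate_45, pipe_ring's own z axis and vertical below 0.08 rad and horizontal distance between plate_45 and nest_45 below 0.006 m and z of plate_45 in the frame of nest_45 between -0.004 and 0.003 m and horizontal distance between pipe_ring and nest_ring below 0.006 m and z of pipe_ring in the frame of nest_ring between -0.004 and 0.003 m), for 0.2 s.
4. the hatch is back down in its seat (horizontal distance between hatch and hatch_seat below 0.005 m and z of hatch in the frame of hatch_seat below 0.0025 m and angle between hatch's own z axis and vertical below 0.03 rad), for 0.2 s.
5. the lock ring is turned to its clockwise stop (value of joint lock_ring above 1.12 rad), for 0.2 s.
At the end, for the whole second after the job is handed in: Each blank present lies flat in its own nest (within 6 mm, underside within 3 mm of the floor); hatch in its seat (within 5 mm, at most 2.5 mm above the ledge); ring at 1.12 rad or more; spanner upright in its stand (within 8 mm of the pocket, cross head down in it); all at rest (all of step 3 and all of step 4 and value of joint lock_ring above 1.12 rad and horizontal distance between pin_spanner and stand_pocket below 0.008 m and z of pin_spanner in the frame of stand_pocket below -0.006 m and angle between pin_spanner's own z axis and vertical below 0.12 rad and linear speed of each of hatch, pin_spanner below 0.02 m/s); the robot touches nothing.
It fails at once if the hatch is taken up out of its channels (30 mm or more above the deck) or tipped (z of hatch in the frame of park_middle above 0.03 m or angle between hatch's own z axis and vertical above 0.3 rad).
It fails at once if the fingers turn the lock ring directly (contact force between the fingers and lock_ring above 2 N).
It fails at once if a bystander is pushed more than 3 cm away (distance of any of flap_disc, steel_rule, paint_marker from where it was at the start of the episode above 0.03 m).
Of plate_60, plate_45, pipe_ring only 2 to 3 are there at a start; the rules pass over those that are not, and their reading is None.
At some moment in a run one of plate_60, plate_45, pipe_ring may be knocked a few centimetres aside while the robot is not near it.
It also fails if it takes over 208 s, if anything falls off the work surface, if the arm or the gripper's body presses on something with over 40 N, if the wrist force passes 120 N, or if a joint passes its speed limit or range.

## Working session

There is one attempt and no reset: what is moved stays moved. The work goes in short steps, Python scripts to look and compute and a shell command to move; the robot and the scene stay as the last step left them, time stands still between calls to the robot, and variables do not carry over. Pictures are saved under pics/ and viewed, and the job is handed in when it is done.

```bash
ls -la; mkdir -p pics
cat > h.py <<'E'
import numpy as np, cv2
from plant import robot
def grab(n, save=None):
    f=robot.grab_frame(n)
    if save: cv2.imwrite('pics/'+save+'.png', f['frame'][:,:,::-1])
    return f
def ray(f,u,v,z):
    K=f['K'];T=np.linalg.inv(f['camera_from_world'])
    d=T[:3,:3]@np.linalg.inv(K)@np.array([u,v,1.0]);o=T[:3,3]
    return o+d*(z-o[2])/d[2]
def dep(f,u,v):
    K=f['K'];T=np.linalg.inv(f['camera_from_world']);z=f['range_z'][int(v),int(u)]
    p=np.linalg.inv(K)@np.array([u,v,1.0])*z
    return T[:3,:3]@p+T[:3,3]
def cloud(f):
    K=f['K'];T=np.linalg.inv(f['camera_from_world']);z=f['range_z']
    v,u=np.mgrid[0:z.shape[0],0:z.shape[1]]
    p=np.stack([(u-K[0,2])/K[0,0]*z,(v-K[1,2])/K[1,1]*z,z],-1)
    return p@T[:3,:3].T+T[:3,3]
E
python3 - <<'E'
from h import *
for n in ['side','top','wrist']:
    f=grab(n,n+'0'); print(n,f['K'].tolist(),np.linalg.inv(f['camera_from_world']).round(3).tolist())
print(robot.state())
E
```

```text
total 12
drwxr-xr-x  3 agent agent 4096 Dec  7 08:18 .
drwxr-xr-x 23 root  root  4096 Dec  7 08:18 ..
drwxr-xr-x  2 agent agent 4096 Dec  7 08:18 pics
side [[525.0144021957777, 0.0, 276.4846479973534], [0.0, 525.0144021957777, 211.658428789578], [0.0, 0.0, 1.0]] [[0.932, -0.214, 0.291, 0.09], [-0.361, -0.523, 0.772, -1.072], [-0.013, -0.825, -0.565, 0.824], [0.0, 0.0, 0.0, 1.0]]
top [[480.95009832266135, 0.0, 274.29518192199106], [0.0, 480.95009832266135, 208.20326942504548], [0.0, 0.0, 1.0]] [[0.011, -0.991, 0.13, 0.306], [-1.0, -0.014, -0.024, -0.016], [0.026, -0.13, -0.991, 1.254], [0.0, 0.0, 0.0, 1.0]]
wrist [[309.1383560889865, 0.0, 277.16696649181347], [0.0, 309.1383560889865, 205.28892533380917], [0.0, 0.0, 1.0]] [[0.407, 0.87, 0.279, 0.179], [0.913, -0.387, -0.124, 0.604], [-0.0, 0.305, -0.952, 0.383], [0.0, 0.0, 0.0, 1.0]]
{'clock': 0.15, 'qpos': array([-1.25359411,  0.43507936,  0.02498448,  1.5738489 , -0.01157886,
        1.13400722, -0.07510268]), 'joint_vel': array([ 3.20272419e-04, -1.87873344e-03, -1.43628327e-03, -3.53491624e-03,
        6.28126867e-05,  1.33354790e-03, -9.96181443e-04]), 'joint_torque': array([ 4.79282626e-04, -6.68257213e+01,  9.84979458e-01, -3.14691067e+01,
       -6.06046733e-02,  3.94287170e-02,  8.89871080e-05]), 'tool_pos': array([0.25464638, 0.57038869, 0.24513032]), 'orientation': array([ 2.08398036e-01,  9.78043915e-01, -5.96292123e-04, -5.88098085e-05]), 'contact_force': array([-0.01591194,  0.21416697,  0.94476815]), 'ft_torque': array([0.03330326, 0.00788262, 0.02509903]), 'finger_gap': 0.0922612789986672}
```

View pics/top0.png

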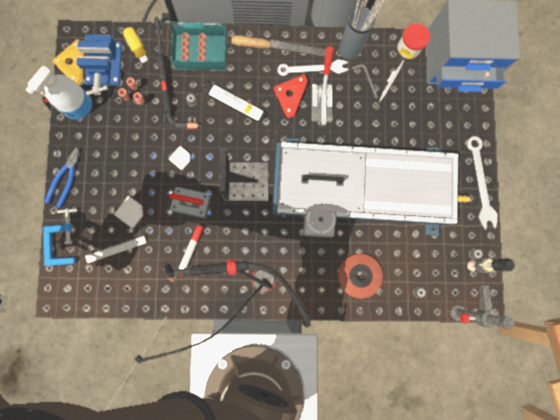

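View pics/side0.png

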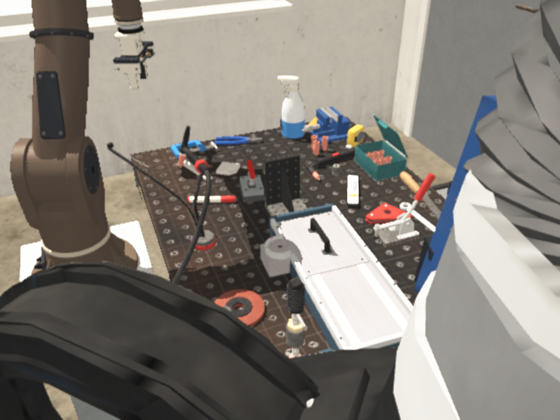

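View pics/wrist0.png

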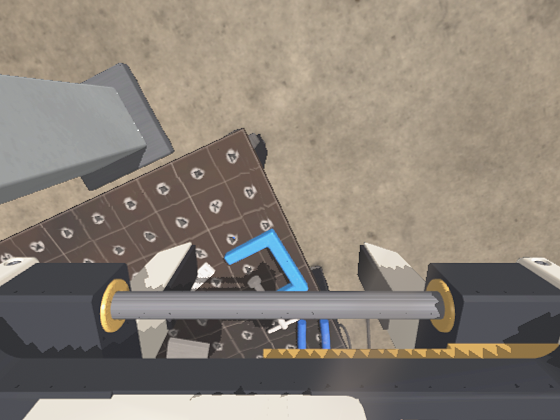

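Run:
```python
from h import *
f=robot.grab_frame('top'); im=f['frame'][:,:,::-1]
cv2.imwrite('pics/t1.png',cv2.resize(im[130:330,30:310],None,fx=2.8,fy=2.8,interpolation=cv2.INTER_CUBIC))
cv2.imwrite('pics/t2.png',cv2.resize(im[130:330,220:500],None,fx=2.8,fy=2.8,interpolation=cv2.INTER_CUBIC))
for u,v in [(180,157),(128,212),(190,201),(248,181),(320,215),(325,178),(410,185),(265,278),(362,276),(50,200),(231,268),(85,235)]: print(u,v,dep(f,u,v).round(4))
s=robot.grab_frame('side'); im=s['frame'][:,:,::-1]
cv2.imwrite('pics/s1.png',cv2.resize(im[110:310,120:420],None,fx=2.6,fy=2.6,interpolation=cv2.INTER_CUBIC))
```

```text
180 157 [0.6012 0.2034 0.0102]
128 212 [0.4538 0.3326 0.0083]
190 201 [0.4736 0.1617 0.0866]
248 181 [0.5347 0.0226 0.0375]
320 215 [ 0.4467 -0.1598  0.0604]
325 178 [ 0.5375 -0.1702  0.0789]
410 185 [ 0.5291 -0.3935  0.046 ]
265 278 [ 0.2887 -0.0243  0.037 ]
362 276 [ 0.2959 -0.2769 -0.0041]
50 200 [0.4825 0.5352 0.0065]
231 268 [0.3117 0.0506 0.2047]
85 235 [ 0.3935  0.443  -0.0021]
```

View pics/t1.png

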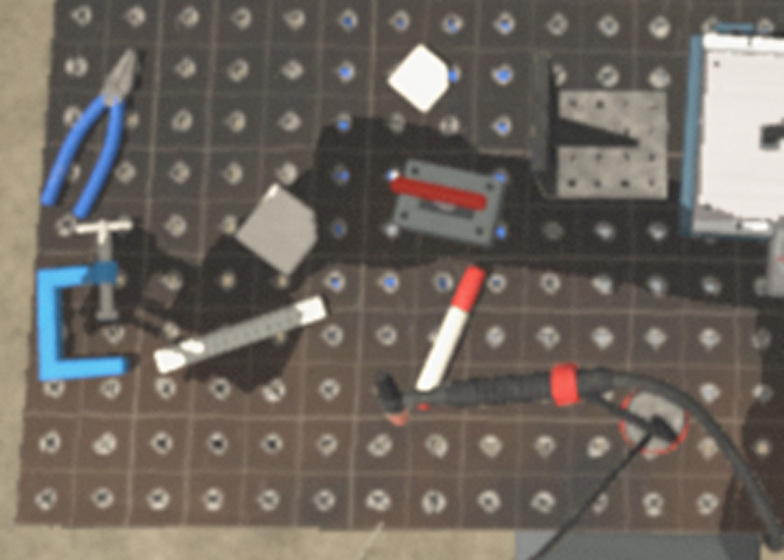

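View pics/t2.png

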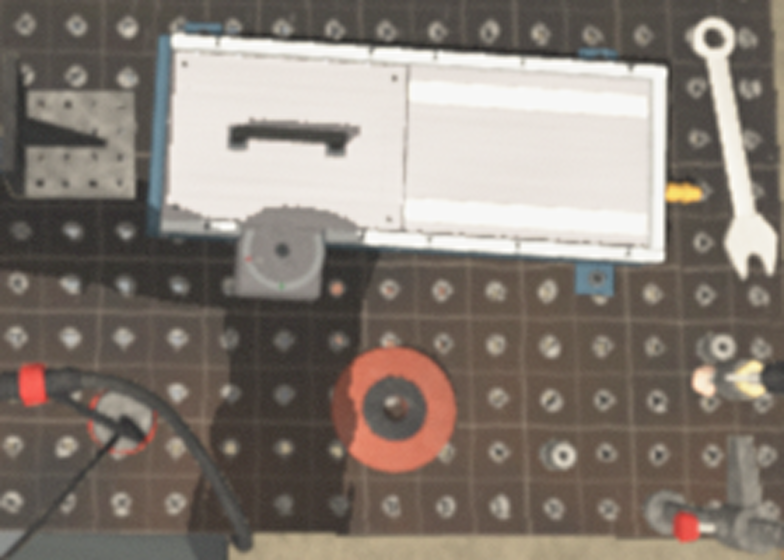

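View pics/s1.png

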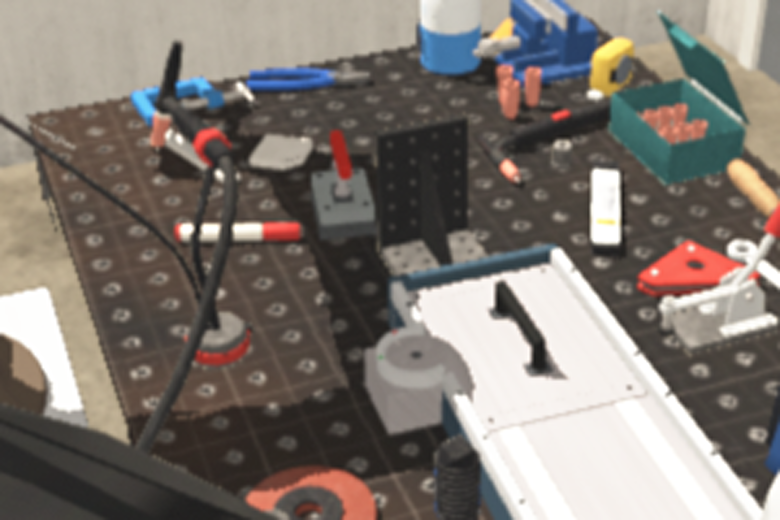

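```bash
cat >> h.py <<'E'
from scipy.spatial.transform import Rotation as R
def rect(pts):
    (c,s,a)=cv2.minAreaRect(np.asarray(pts,np.float32)[:,:2].copy()*1000); return np.round(c,1),np.round(s,1),round(a,2)
def tool():
    s=robot.state(); M=R.from_quat(s['orientation']).as_matrix(); return s,M
def go(p,yaw=None):
    """print slide [mm] and rot z [rad] to reach world p; yaw = world angle of tool y axis (mod pi), shortest; also keep tool z down"""
    s,M=tool(); d=M.T@(np.asarray(p)-s['tool_pos'])*1000
    cur=np.arctan2(M[1,1],M[0,1]); out=[round(x,1) for x in d]
    print('t',round(s['clock'],2),'pos',(s['tool_pos']*1000).round(1),'yaw',round(cur,4),'tz',M[:,2].round(4),'gap',round(s['finger_gap']*1000,1),'F',s['contact_force'].round(1))
    print('slide',out)
    if yaw is not None:
        e=(yaw-cur+np.pi/2)%np.pi-np.pi/2
        print('rot z',round(-e,4),' (other way',round(-(e-np.sign(e)*np.pi),4),') q7',round(s['qpos'][6],3))
E
python3 - <<'E'
from h import *
f=robot.grab_frame('top'); C=cloud(f); X,Y,Z=C[...,0],C[...,1],C[...,2]
print('Zrange', np.percentile(Z[f['range_z']>0],[1,50,99]))
hsv=cv2.cvtColor(f['frame'],cv2.COLOR_RGB2HSV); H,S,V=cv2.split(hsv)
def comp(m,seed,z,name):
    n,l,st,ce=cv2.connectedComponentsWithStats(m.astype(np.uint8)); k=l[seed[1],seed[0]]
    if k==0: print(name,'seed off',hsv[seed[1],seed[0]]); return
    cs,_=cv2.findContours((l==k).astype(np.uint8),cv2.RETR_EXTERNAL,cv2.CHAIN_APPROX_NONE)
    c=max(cs,key=len).reshape(-1,2); P=np.array([ray(f,u,v,z) for u,v in c])
    print(name,st[k],rect(P))
for s in [(180,157),(128,212),(190,201),(180,201),(410,185),(330,160),(362,255),(180,210)]: print(s,hsv[s[1],s[0]])
comp((V>180)&(S<60),(180,157),.01,'p45')
comp((V>120)&(S<60),(128,212),.01,'p60')
comp((H<10)&(S>120)|(H>170)&(S>120),(190,201),.08,'tbar')
m=(Z>0.05)&(Z<0.064)&(X>.42)&(Y<-.03)&(Y>-.7)
P=C[m]; print('rails',rect(P),len(P))
m=(Z>0.028)&(Z<0.04)&(abs(X-.474)<.06)&(abs(Y-.162)<.07); print('stand',rect(C[m]))
m=(Z>0.1)&(X<0.95)&(X>0.2)&(Y<.5); 
ys,xs=np.where(m); print('high things bbox', [ (n,st.tolist(), Z[l==n].max().round(3)) for nn,l,st_,_ in [cv2.connectedComponentsWithStats(m.astype(np.uint8))] for n,st in enumerate(st_) if n and st[4]>15])
# torch profile
for u in range(165,305,12):
    col=[(v,Z[v,u].round(3),X[v,u].round(3),Y[v,u].round(3)) for v in range(255,320) if Z[v,u]>0.03]
    print(u,max(col,key=lambda t:t[1]) if col else None)
E
```

```text
Zrange [-0.86098735 -0.00178128  0.60968964]
(180, 157) [ 30   2 247]
(128, 212) [ 19  30 180]
(190, 201) [  2 173 161]
(180, 201) [  8  50 102]
(410, 185) [ 11  12 235]
(330, 160) [ 16  12 234]
(362, 255) [  6 139 197]
(180, 210) [ 50  12 127]
p45 [169 146  21  24 312] (array([600.1, 202.7]), array([48.1, 47.6]), 50.92)
p60 [109 195  34  37 594] (array([455.5, 330.9]), array([81.7, 67.2]), 47.91)
tbar [169 193  35  12 193] (array([480.3, 172.8]), array([85.3, 14.5]), 78.17)
rails (array([ 684.5, -330.2]), array([494.5, 628. ]), 71.13) 3649
stand (array([479.5, 171.1]), array([88.7, 60.5]), 78.35)
high things bbox [(4, [345, 0, 41, 44, 838], np.float64(1.254)), (20, [439, 6, 81, 65, 4680], np.float64(1.254)), (51, [183, 23, 35, 6, 134], np.float64(1.254)), (91, [323, 46, 11, 30, 215], np.float64(0.173)), (124, [34, 66, 44, 41, 1072], np.float64(1.254)), (165, [443, 80, 64, 4, 128], np.float64(0.112)), (312, [220, 149, 15, 46, 336], np.float64(0.158)), (565, [468, 258, 47, 15, 555], np.float64(1.254)), (567, [164, 260, 129, 33, 1376], np.float64(1.254)), (618, [460, 286, 55, 41, 792],
[... 221 characters left out ...]
at64(0.304), np.float64(0.17))
189 (271, np.float64(0.19), np.float64(0.304), np.float64(0.143))
201 (319, np.float64(1.254), np.float64(0.306), np.float64(-0.016))
213 (270, np.float64(0.198), np.float64(0.307), np.float64(0.09))
225 (270, np.float64(0.2), np.float64(0.307), np.float64(0.064))
237 (268, np.float64(0.203), np.float64(0.312), np.float64(0.038))
249 (266, np.float64(0.197), np.float64(0.316), np.float64(0.012))
261 (266, np.float64(0.191), np.float64(0.317), np.float64(-0.014))
273 (272, np.float64(0.174), np.float64(0.304), np.float64(-0.041))
285 (279, np.float64(0.135), np.float64(0.288), np.float64(-0.07))
297 (297, np.float64(0.076), np.float64(0.245), np.float64(-0.102))
```

Run:
```python
from h import *
go([.49,.09,.26],-0.206)
```

```text
t 0.3 pos [254.7 570.6 245.5] yaw 1.1509 tz [-1.e-04 -5.e-04 -1.e+00] gap 91.4 F [ 0.2 -0.2  0.7]
slide [np.float64(-410.7), np.float64(-342.9), np.float64(-14.3)]
rot z 1.3569  (other way -1.7847 ) q7 -0.075
```

```bash
python3 -m jog '{"claw":[50,50,50,50,50,50,50,50,50,50,50,50,50,50,50,50,50,50],"slide":[[-30,-25,-14],[-60,-50,-14],[-90,-75,-14],[-120,-100,-14],[-150,-125,-14],[-180,-150,-14],[-210,-175,-14],[-240,-200,-14],[-270,-225,-14],[-300,-250,-14],[-330,-275,-14],[-360,-300,-14],[-385,-320,-14],[-400,-335,-14],[-411,-343,-14],[-411,-343,-14],[-411,-343,-14],[-411,-343,-14]],"rot":[[0,0,0.1],[0,0,0.2],[0,0,0.3],[0,0,0.4],[0,0,0.5],[0,0,0.6],[0,0,0.7],[0,0,0.8],[0,0,0.9],[0,0,1.0],[0,0,1.1],[0,0,1.2],[0,0,1.3],[0,0,1.357],[0,0,1.357],[0,0,1.357],[0,0,1.357],[0,0,1.357]]}' 30
python3 - <<'E'
from h import *
go([.49,.09,.26],-0.206)
f=grab('wrist','w1'); f=grab('top','t3')
E
```

```text
clock: 1.8
tool_pos: [0.4898, 0.091, 0.2596]
orientation: [0.776, 0.631, -0.0, -0.0]
contact_force: [0.4, 0.4, -0.2]
finger_gap: 0.0501
t 1.8 pos [489.8  91.  259.6] yaw -0.2047 tz [-4.e-04  4.e-04 -1.e+00] gap 50.1 F [ 0.4  0.4 -0.2]
slide [np.float64(-1.0), np.float64(0.4), np.float64(-0.4)]
rot z 0.0013  (other way -3.1403 ) q7 -0.356
```

View pics/w1.png

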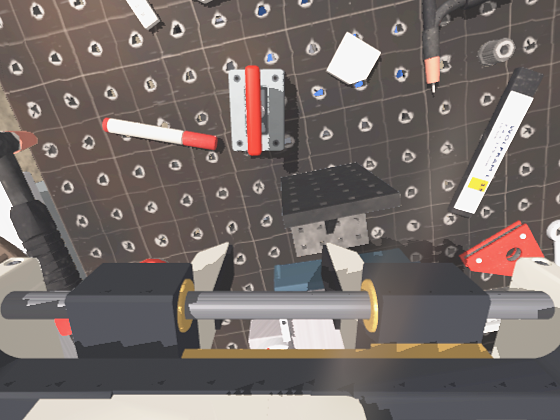

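View pics/t3.png

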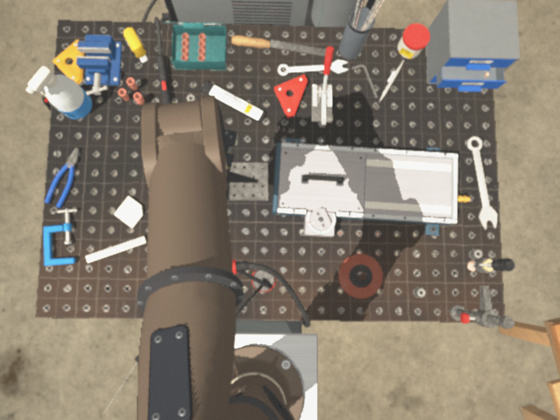

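```bash
cat >> h.py <<'E'
def comp(f,m,seed,z,name='',hull=False):
    n,l,st,ce=cv2.connectedComponentsWithStats(m.astype(np.uint8)); k=l[seed[1],seed[0]]
    if k==0: print(name,'seed off'); return
    cs,_=cv2.findContours((l==k).astype(np.uint8),cv2.RETR_EXTERNAL,cv2.CHAIN_APPROX_NONE)
    c=max(cs,key=len).reshape(-1,2); P=np.array([ray(f,u,v,z) for u,v in c])
    print(name,st[k],rect(P)); return P
def hsvm(f): return cv2.split(cv2.cvtColor(f['frame'],cv2.COLOR_RGB2HSV))
E
python3 - <<'E'
from h import *
f=robot.grab_frame('wrist'); H,S,V=hsvm(f)
comp(f,((H<10)|(H>170))&(S>150)&(V>90),(253,110),.088,'tbar')
comp(f,(V>170)&(S<60),(354,60),.01,'p45')
comp(f,(V>115)&(S<60),(243,80),.034,'stand')
C=cloud(f)
for u,v in [(253,80),(253,140),(243,75),(354,60),(370,45)]: print(C[v,u].round(4))
m=(C[...,2]>.026)&(C[...,2]<.042)&(abs(C[...,0]-.48)<.06)&(abs(C[...,1]-.172)<.07); print('stand',rect(C[m]))
m=(C[...,2]>.075)&(C[...,2]<.1)&(abs(C[...,0]-.48)<.06)&(abs(C[...,1]-.172)<.07); print('bar',rect(C[m]),np.median(C[m][:,2]))
E
```

```text
tbar [ 245   66   17   90 1155] (array([483.5, 171.4]), array([81.6, 13.6]), 78.76)
p45 [ 327   31   54   53 1718] (array([603.2, 204.4]), array([50.1, 46.2]), 50.53)
stand [    0     0   415   292 21456] (array([405.5, 125.8]), array([341.1, 455.9]), 77.97)
[0.4894 0.1998 0.0857]
[0.477  0.146  0.0862]
[0.477  0.2115 0.0339]
[0.6036 0.2042 0.0077]
[ 0.6269  0.2173 -0.004 ]
stand (array([483. , 171.5]), array([87.4, 59.7]), 78.69)
bar (array([483.2, 171.3]), array([83.1, 14.2]), 78.76) 0.08604868533144555
```

Run:
```python
from h import *
go([.483,.1714,.079],-0.1963)
```

```text
t 1.95 pos [489.8  91.2 259.7] yaw -0.2039 tz [-3.e-04  4.e-04 -1.e+00] gap 49.7 F [-0.6 -0.3  0.2]
slide [np.float64(77.1), np.float64(-22.8), np.float64(180.7)]
rot z -0.0076  (other way 3.134 ) q7 -0.355
```

```bash
python3 -m jog '{"claw":[45,45,45,45,45,45,45,45,45,45,45,45],"slide":[[30,-9,20],[60,-18,50],[77,-23,80],[77,-23,110],[77,-23,130],[77,-23,145],[77,-23,155],[77,-23,165],[77,-23,173],[77,-23,180],[77,-23,180],[77,-23,180]],"rot":[[0,0,-0.008],[0,0,-0.008],[0,0,-0.008],[0,0,-0.008],[0,0,-0.008],[0,0,-0.008],[0,0,-0.008],[0,0,-0.008],[0,0,-0.008],[0,0,-0.008],[0,0,-0.008],[0,0,-0.008]]}'
python3 - <<'E'
from h import *
go([.483,.1714,.079],-0.1963)
f=grab('wrist','w2');
E
```

```text
clock: 2.95
tool_pos: [0.4836, 0.17, 0.0799]
orientation: [0.774, 0.634, 0.0, -0.0]
contact_force: [-0.1, -0.2, -0.8]
finger_gap: 0.0449
t 2.95 pos [483.6 170.   79.9] yaw -0.1983 tz [ 1.e-04  1.e-04 -1.e+00] gap 44.9 F [-0.1 -0.2 -0.8]
slide [np.float64(1.2), np.float64(-0.9), np.float64(0.9)]
rot z -0.002  (other way 3.1396 ) q7 -0.36
```

View pics/w2.png

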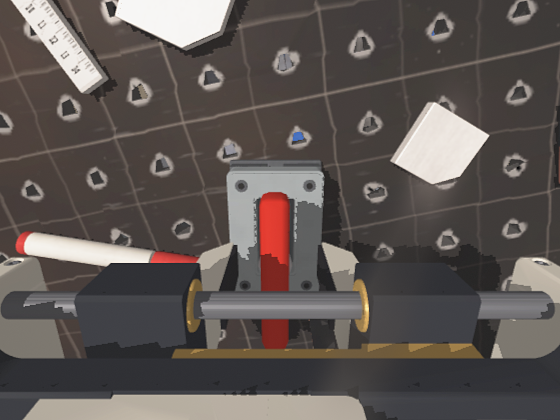

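```bash
python3 -m jog '{"claw":[30,20,12,8,8,8,8,8],"slide":[[0,0,0],[0,0,0],[0,0,0],[0,0,0],[0,0,0],[0,0,0],[0,0,0],[0,0,0]],"rot":[[0,0,0],[0,0,0],[0,0,0],[0,0,0],[0,0,0],[0,0,0],[0,0,0],[0,0,0]]}' 55
python3 - <<'E'
from h import *
go([.483,.1714,.20],-0.1963)
E
python3 -m jog '{"claw":[8,8,8,8,8,8,8,8,8,8],"slide":[[0,0,-5],[0,0,-10],[0,0,-20],[0,0,-40],[0,0,-60],[0,0,-80],[0,0,-100],[0,0,-120],[0,0,-120],[0,0,-120]],"rot":[[0,0,0],[0,0,0],[0,0,0],[0,0,0],[0,0,0],[0,0,0],[0,0,0],[0,0,0],[0,0,0],[0,0,0]]}'
python3 - <<'E'
from h import *
go([.483,.1714,.20],-0.1963)
f=grab('wrist','w3');
E
```

```text
clock: 3.67
tool_pos: [0.4835, 0.1701, 0.0798]
orientation: [0.774, 0.634, 0.0, -0.0]
contact_force: [-1.0, 0.4, 0.9]
finger_gap: 0.0138
t 3.67 pos [483.5 170.1  79.8] yaw -0.1981 tz [-0.e+00  1.e-04 -1.e+00] gap 13.8 F [-1.   0.4  0.9]
slide [np.float64(1.2), np.float64(-0.7), np.float64(-120.2)]
rot z -0.0018  (other way 3.1398 ) q7 -0.36
clock: 4.5
tool_pos: [0.484, 0.1703, 0.201]
orientation: [0.774, 0.634, 0.001, 0.0]
contact_force: [-0.2, 0.7, -2.2]
finger_gap: 0.0138
t 4.5 pos [484.  170.3 201. ] yaw -0.198 tz [ 0.0023  0.0016 -1.    ] gap 13.8 F [-0.2  0.7 -2.2]
slide [np.float64(0.9), np.float64(-1.2), np.float64(1.0)]
rot z -0.0017  (other way 3.1399 ) q7 -0.46
```

View pics/w3.png

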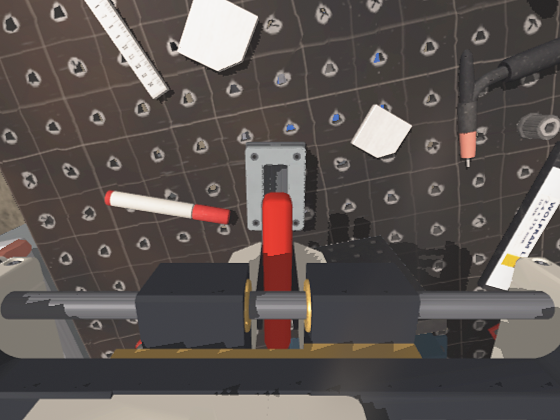

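Run:
```python
from h import *
f=grab('top','t4'); H,S,V=hsvm(f); C=cloud(f)
m=(V>150)&(S<60)&(C[...,2]>.035)&(C[...,2]<.07)
m=cv2.morphologyEx(m.astype(np.uint8),cv2.MORPH_CLOSE,np.ones((5,5)))
P=comp(f,m,(410,185),.06,'box')
fw=robot.grab_frame('wrist'); H,S,V=hsvm(fw)
comp(fw,(V>170)&(S<60),(215,30),.01,'p60')
comp(fw,(V>170)&(S<60),(380,130),.01,'p45')
go([.38,-.18,.28],-1.29)
```

```text
box [ 276  143  182   93 9443] (array([ 505.8, -280.1]), array([456.9, 230.3]), 87.4)
p60 [ 168    0   92   69 4118] (array([452.2, 328.5]), array([63.6, 70.4]), 54.69)
p45 [ 353  103   62   54 1921] (array([601.5, 203.6]), array([44.8, 46.6]), 50.43)
t 4.65 pos [482.7 169.9 198.9] yaw -0.1979 tz [-1.5e-03 -7.0e-04 -1.0e+00] gap 13.4 F [ 0.4  0.1 -2.4]
slide [np.float64(-363.3), np.float64(-32.0), np.float64(-80.7)]
rot z 1.0921  (other way -2.0495 ) q7 -0.46
```

View pics/t4.png

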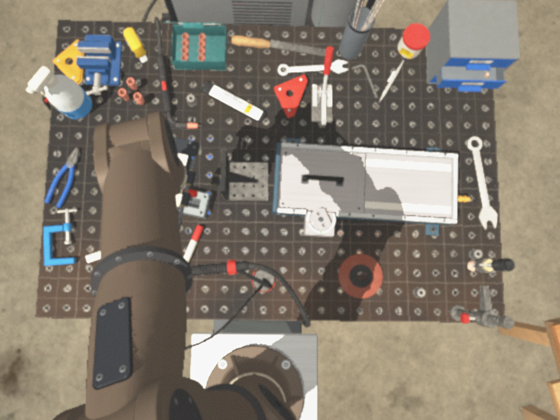

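```bash
python3 -m jog '{"claw":[8,8,8,8,8,8,8,8,8,8,8,8,8,8,8,8,8,8],"slide":[[0,0,-40],[-10,-1,-80],[-40,-4,-90],[-70,-6,-90],[-100,-9,-90],[-130,-12,-90],[-160,-14,-90],[-190,-17,-90],[-220,-20,-90],[-250,-22,-90],[-280,-25,-90],[-310,-28,-90],[-340,-30,-85],[-363,-32,-81],[-363,-32,-81],[-363,-32,-81],[-363,-32,-81],[-363,-32,-81]],"rot":[[0,0,0],[0,0,0],[0,0,0.1],[0,0,0.2],[0,0,0.3],[0,0,0.4],[0,0,0.5],[0,0,0.6],[0,0,0.7],[0,0,0.8],[0,0,0.9],[0,0,1.0],[0,0,1.097],[0,0,1.097],[0,0,1.097],[0,0,1.097],[0,0,1.097],[0,0,1.097]]}'
python3 - <<'E'
from h import *
go([.38,-.18,.28],-1.295)
f=grab('wrist','w4');
E
```

```text
clock: 6.15
tool_pos: [0.3809, -0.1785, 0.2804]
orientation: [0.99, 0.138, -0.0, -0.0]
contact_force: [0.2, -0.2, -2.4]
finger_gap: 0.0132
t 6.15 pos [ 380.9 -178.5  280.4] yaw -1.2933 tz [-8.e-04  1.e-04 -1.e+00] gap 13.2 F [ 0.2 -0.2 -2.4]
slide [np.float64(-1.2), np.float64(1.2), np.float64(0.4)]
rot z 0.0017  (other way -3.1399 ) q7 -0.914
```

View pics/w4.png

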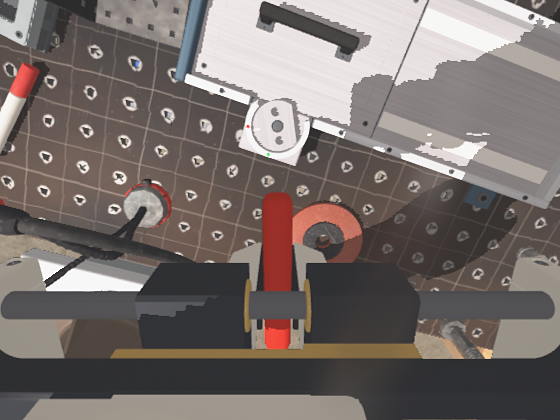

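Run:
```python
from h import *
f=robot.grab_frame('wrist'); im=f['frame'][:,:,::-1]
cv2.imwrite('pics/w4z.png',cv2.resize(im[80:170,225:325],None,fx=6,fy=6,interpolation=cv2.INTER_CUBIC))
C=cloud(f)
for u,v in [(265,128),(290,120),(275,100),(250,150)]: print(C[v,u].round(4))
```

```text
[ 0.4345 -0.1492  0.0547]
[ 0.4508 -0.1742  0.0549]
[ 0.4669 -0.1518  0.045 ]
[ 0.4039 -0.1384  0.0437]
```

View pics/w4z.png

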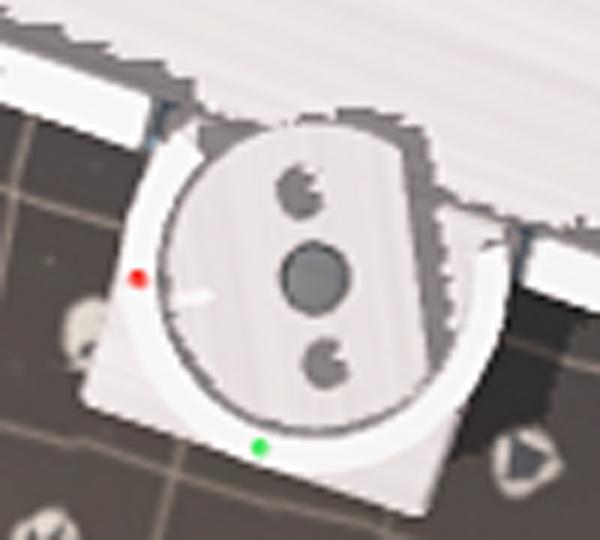

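Run:
```python
from h import *
f=robot.grab_frame('wrist')
g=lambda x,y:((x+.5)/6-.5+225,(y+.5)/6-.5+80)
a=ray(f,*g(301,192),.057);b=ray(f,*g(325,363),.057);c=ray(f,*g(315,278),.057)
print(a,b,c,(a+b)/2,np.linalg.norm(a-b),np.degrees(np.arctan2(*(a-b)[[1,0]])))
# rim collar circle centre: outer
H,S,V=hsvm(f); gr=cv2.cvtColor(f['frame'],cv2.COLOR_RGB2GRAY)
s=robot.state(); print(s['tool_pos'])
```

```text
[ 0.4548989  -0.15516096  0.057     ] [ 0.42601065 -0.16812228  0.057     ] [ 0.44066745 -0.16194163  0.057     ] [ 0.44045478 -0.16164162  0.057     ] 0.03166270984394793 24.164380821830672
[ 0.38096467 -0.17876334  0.28064611]
```

Run:
```python
from h import *
go([.381,-.188,.20],-1.1484)
```

```text
t 6.3 pos [ 381.  -178.8  280.6] yaw -1.2933 tz [-2.e-04  0.e+00 -1.e+00] gap 13.5 F [-0.6  0.8 -1.9]
slide [np.float64(-2.5), np.float64(8.9), np.float64(80.6)]
rot z -0.1449  (other way 2.9967 ) q7 -0.914
```

```bash
python3 -m jog '{"claw":[8,8,8,8,8,8,8],"slide":[[-1,3,25],[-2,9,50],[-2.5,9,70],[-2.5,9,80],[-2.5,9,80],[-2.5,9,80],[-2.5,9,80]],"rot":[[0,0,-0.07],[0,0,-0.145],[0,0,-0.145],[0,0,-0.145],[0,0,-0.145],[0,0,-0.145],[0,0,-0.145]]}'
python3 - <<'E'
from h import *
go([.381,-.188,.20],-1.1484)
f=robot.grab_frame('wrist'); im=f['frame'][:,:,::-1]
c=ray(f,0,0,0)
cw=f['camera_from_world']@np.array([.4405,-.1618,.057,1]); uv=f['K']@(cw[:3]/cw[2]); print(uv)
u,v=int(uv[0]),int(uv[1])
u0,v0=u-65,max(v-50,0); print(u0,v0)
cv2.imwrite('pics/w5z.png',cv2.resize(im[v0:v0+100,u0:u0+130],None,fx=6,fy=6,interpolation=cv2.INTER_CUBIC))
E
```

```text
clock: 6.88
tool_pos: [0.3815, -0.189, 0.2017]
orientation: [0.978, 0.209, 0.001, 0.0]
contact_force: [0.4, -0.4, -2.1]
finger_gap: 0.0135
t 6.88 pos [ 381.5 -189.   201.7] yaw -1.15 tz [ 1.4e-03 -3.0e-04 -1.0e+00] gap 13.5 F [ 0.4 -0.4 -2.1]
slide [np.float64(-0.0), np.float64(-1.1), np.float64(1.7)]
rot z -0.0016  (other way 3.14 ) q7 -0.577
[275.61061986 127.95290471   1.        ]
210 77
```

View pics/w5z.png

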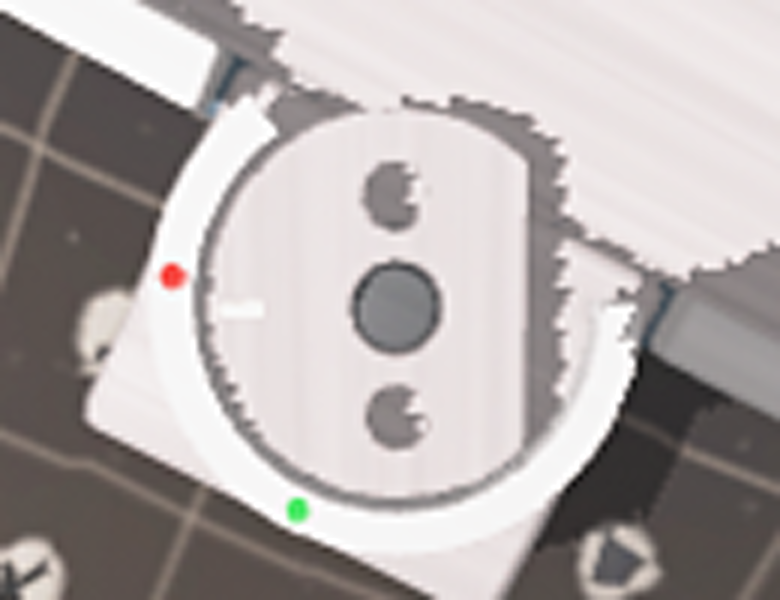

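Run:
```python
from h import *
go([.4395,-.1626,.145],-1.1484)
```

```text
t 6.93 pos [ 381.6 -189.   201.8] yaw -1.1499 tz [ 2.e-03 -2.e-04 -1.e+00] gap 13.4 F [ 0.1 -0.  -1.7]
slide [np.float64(63.5), np.float64(-0.5), np.float64(56.9)]
rot z -0.0015  (other way 3.1401 ) q7 -0.577
```

```bash
python3 -m jog '{"claw":[8,8,8,8,8,8,8,8],"slide":[[20,-0.5,10],[40,-0.5,25],[55,-0.5,40],[63.5,-0.5,50],[63.5,-0.5,57],[63.5,-0.5,57],[63.5,-0.5,57],[63.5,-0.5,57]],"rot":[[0,0,0],[0,0,0],[0,0,0],[0,0,0],[0,0,0],[0,0,0],[0,0,0],[0,0,0]]}'
python3 - <<'E'
from h import *
go([.4395,-.1626,.145],-1.1484)
f=grab('wrist','w6');f=grab('side','s6')
E
```

```text
clock: 7.6
tool_pos: [0.4383, -0.1631, 0.1446]
orientation: [0.978, 0.208, 0.001, 0.0]
contact_force: [-0.0, -0.3, -2.6]
finger_gap: 0.0134
t 7.6 pos [ 438.3 -163.1  144.6] yaw -1.1511 tz [ 1.2e-03  1.0e-04 -1.0e+00] gap 13.4 F [-0.  -0.3 -2.6]
slide [np.float64(1.3), np.float64(0.1), np.float64(-0.4)]
rot z -0.0027  (other way 3.1389 ) q7 -0.509
```

View pics/w6.png

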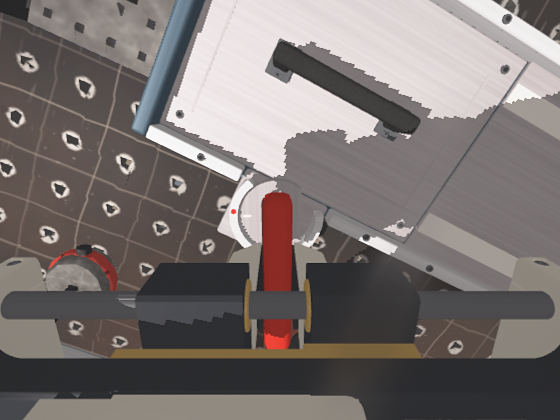

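View pics/s6.png

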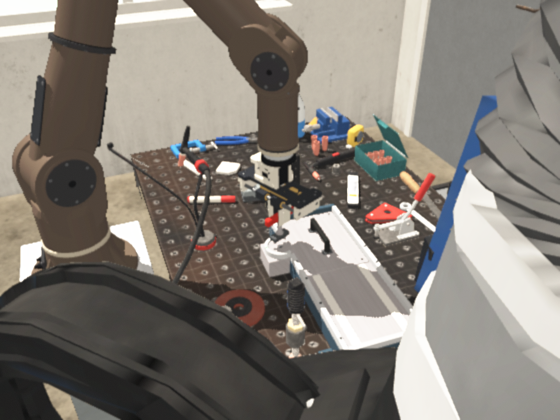

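```bash
python3 -m jog '{"claw":[8,8,8,8,8,8,8,8,8,8],"slide":[[1.2,0,3],[1.2,0,7],[1.2,0,11],[1.2,0,14],[1.2,0,17],[1.2,0,19],[1.2,0,20],[1.2,0,20],[1.2,0,20],[1.2,0,20]],"rot":[[0,0,0],[0,0,0],[0,0,0],[0,0,0],[0,0,0],[0,0,0],[0,0,0],[0,0,0],[0,0,0],[0,0,0]]}'
python3 - <<'E'
from h import *
go([.4395,-.1626,.119],-1.1484)
E
```

```text
clock: 8.53
tool_pos: [0.4397, -0.1621, 0.1238]
orientation: [0.978, 0.209, 0.0, 0.0]
contact_force: [0.8, 0.5, -2.0]
finger_gap: 0.0137
t 8.53 pos [ 439.7 -162.1  123.8] yaw -1.1502 tz [ 2.e-04 -1.e-04 -1.e+00] gap 13.7 F [ 0.8  0.5 -2. ]
slide [np.float64(-0.4), np.float64(0.4), np.float64(4.8)]
rot z -0.0018  (other way 3.1398 ) q7 -0.476
```

```bash
python3 -m jog '{"claw":[8,8,8,8,8,8,8,8,8,8,8,8,8,8,8,8,8,8,8,8],"slide":[[0,0,2],[0,0,4],[0,0,4],[0,0,4],[0,0,4],[0,0,4],[0,0,4],[0,0,4],[0,0,4],[0,0,4],[0,0,4],[0,0,4],[0,0,4],[0,0,4],[0,0,4],[0,0,4],[0,0,4],[0,0,4],[0,0,4],[0,0,4]],"rot":[[0,0,0],[0,0,0],[0,0,-0.07],[0,0,-0.14],[0,0,-0.21],[0,0,-0.28],[0,0,-0.35],[0,0,-0.42],[0,0,-0.49],[0,0,-0.56],[0,0,-0.63],[0,0,-0.7],[0,0,-0.77],[0,0,-0.84],[0,0,-0.91],[0,0,-0.98],[0,0,-1.05],[0,0,-1.1],[0,0,-1.1],[0,0,-1.1]]}'
python3 - <<'E'
from h import *
go([.4395,-.1626,.119],-0.045); print(robot.state()['ft_torque'])
grab('wrist','w7')
E
```

```text
clock: 10.2
tool_pos: [0.4403, -0.1621, 0.1198]
orientation: [0.725, 0.689, 0.0, 0.001]
contact_force: [4.7, -0.4, -4.0]
finger_gap: 0.0135
t 10.2 pos [ 440.3 -162.1  119.8] yaw -0.0518 tz [ 1.4e-03 -1.0e-04 -1.0e+00] gap 13.5 F [ 4.7 -0.4 -4. ]
slide [np.float64(-0.6), np.float64(-0.8), np.float64(0.8)]
rot z -0.0068  (other way 3.1348 ) q7 0.426
[-0.06561964 -0.94321822 -0.09728386]
```

View pics/w7.png

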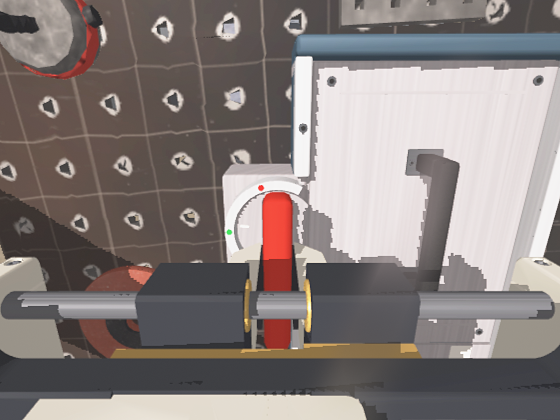

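```bash
python3 -m jog '{"claw":[8,8,8,8,8,8],"slide":[[0,0,0],[0,0,0],[0,0,0],[0,0,0],[0,0,0],[0,0,0]],"rot":[[0,0,-0.05],[0,0,-0.1],[0,0,-0.14],[0,0,-0.14],[0,0,-0.14],[0,0,-0.14]]}'
python3 - <<'E'
from h import *
go([.4395,-.1626,.119],-0.045); print(robot.state()['ft_torque'])
f=robot.grab_frame('wrist'); im=f['frame'][:,:,::-1]
cv2.imwrite('pics/w8.png',cv2.resize(im[150:270,200:340],None,fx=5,fy=5,interpolation=cv2.INTER_CUBIC))
E
```

```text
clock: 10.75
tool_pos: [0.4403, -0.162, 0.1199]
orientation: [0.676, 0.737, 0.0, 0.001]
contact_force: [5.1, 0.7, -6.9]
finger_gap: 0.0137
t 10.75 pos [ 440.3 -162.   119.9] yaw 0.0873 tz [ 1.3e-03 -2.0e-04 -1.0e+00] gap 13.7 F [ 5.1  0.7 -6.9]
slide [np.float64(-0.5), np.float64(-0.8), np.float64(0.9)]
rot z 0.1323  (other way -3.0093 ) q7 0.543
[-0.08925614 -1.45150487 -0.28063136]
```

View pics/w8.png

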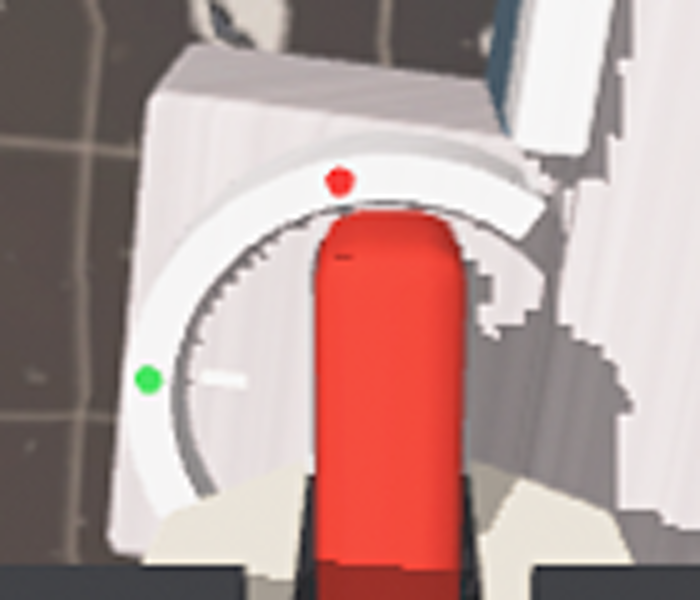

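```bash
python3 -m jog '{"claw":[8,8,8,8,8],"slide":[[0,0,0],[0,0,0],[0,0,0],[0,0,0],[0,0,0]],"rot":[[0,0,-0.03],[0,0,-0.06],[0,0,-0.06],[0,0,-0.06],[0,0,-0.06]]}'
python3 - <<'E'
from h import *
go([.4395,-.1626,.119],-0.045); print(robot.state()['ft_torque'])
E
```

```text
clock: 11.22
tool_pos: [0.4401, -0.1619, 0.1198]
orientation: [0.654, 0.757, 0.0, 0.0]
contact_force: [6.1, 1.0, -5.6]
finger_gap: 0.0136
t 11.22 pos [ 440.1 -161.9  119.8] yaw 0.1459 tz [ 1.1e-03  3.0e-04 -1.0e+00] gap 13.6 F [ 6.1  1.  -5.6]
slide [np.float64(-0.6), np.float64(-0.7), np.float64(0.8)]
rot z 0.1909  (other way -2.9507 ) q7 0.592
[ 0.20669743 -1.41422862 -0.89844996]
```

```bash
python3 -m jog '{"claw":[8,8,8,8,8,8,8,8,8,8,8,8],"slide":[[0,0,0],[0,0,0],[0,0,0],[0,0,0],[0,0,-3],[0,0,-8],[0,0,-15],[0,0,-30],[0,0,-60],[0,0,-100],[0,0,-130],[0,0,-130]],"rot":[[0,0,0.08],[0,0,0.15],[0,0,0.15],[0,0,0.15],[0,0,0.15],[0,0,0.15],[0,0,0.15],[0,0,0.15],[0,0,0.15],[0,0,0.15],[0,0,0.15],[0,0,0.15]]}'
python3 - <<'E'
from h import *
go([.4836,.1701,.25],-0.198); print(robot.state()['ft_torque'])
f=grab('wrist','w9')
E
```

```text
clock: 12.22
tool_pos: [0.4414, -0.1633, 0.2556]
orientation: [0.707, 0.707, 0.002, 0.003]
contact_force: [1.9, -0.3, -1.9]
finger_gap: 0.0136
t 12.22 pos [ 441.4 -163.3  255.6] yaw -0.0005 tz [ 0.0079 -0.001  -1.    ] gap 13.6 F [ 1.9 -0.3 -1.9]
slide [np.float64(333.4), np.float64(42.0), np.float64(5.6)]
rot z 0.1975  (other way -2.9441 ) q7 0.348
[-0.06624831 -0.04571684 -0.00253933]
```

View pics/w9.png

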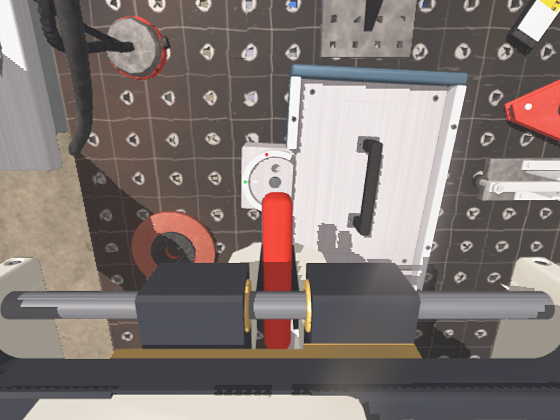

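```bash
python3 -m jog '{"claw":[8,8,8,8,8,8,8,8,8,8,8,8,8,8,8],"slide":[[20,2,-10],[50,6,-10],[85,11,-10],[120,15,-10],[155,19,-10],[190,24,-10],[225,28,-10],[260,32,-10],[290,36,-10],[315,40,-5],[333.4,42,0],[333.4,42,20],[333.4,42,45],[333.4,42,60],[333.4,42,60]],"rot":[[0,0,0.05],[0,0,0.1],[0,0,0.15],[0,0,0.1975],[0,0,0.1975],[0,0,0.1975],[0,0,0.1975],[0,0,0.1975],[0,0,0.1975],[0,0,0.1975],[0,0,0.1975],[0,0,0.1975],[0,0,0.1975],[0,0,0.1975],[0,0,0.1975]]}'
python3 - <<'E'
from h import *
go([.4836,.1701,.135],-0.198); 
f=grab('wrist','w10')
E
```

```text
clock: 13.52
tool_pos: [0.4783, 0.17, 0.1856]
orientation: [0.773, 0.634, -0.004, -0.001]
contact_force: [0.1, -0.5, -1.7]
finger_gap: 0.0136
t 13.52 pos [478.3 170.  185.6] yaw -0.197 tz [-0.0077 -0.0041 -1.    ] gap 13.6 F [ 0.1 -0.5 -1.7]
slide [np.float64(1.4), np.float64(5.5), np.float64(50.5)]
rot z 0.001  (other way -3.1406 ) q7 -0.543
```

View pics/w10.png

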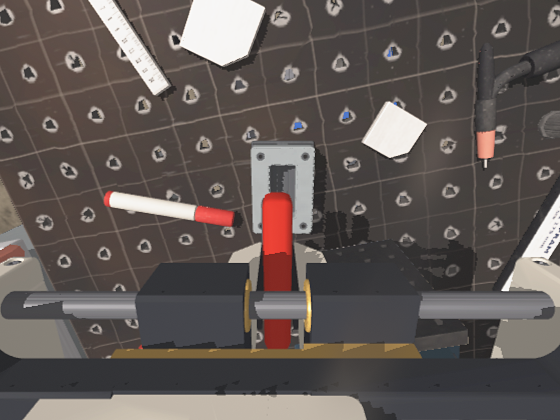

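```bash
python3 -m jog '{"claw":[8,8,8,8,8],"slide":[[1,5,20],[1,5,40],[1,5,40],[1,5,40],[1,5,40]],"rot":[[0,0,0],[0,0,0],[0,0,0],[0,0,0],[0,0,0]]}'
python3 - <<'E'
from h import *
go([.4836,.1701,.110],-0.198);
E
```

```text
clock: 13.98
tool_pos: [0.4872, 0.1714, 0.151]
orientation: [0.773, 0.634, 0.0, 0.0]
contact_force: [-0.2, 0.1, -2.4]
finger_gap: 0.0134
t 13.98 pos [487.2 171.4 151. ] yaw -0.1978 tz [ 9.e-04  5.e-04 -1.e+00] gap 13.4 F [-0.2  0.1 -2.4]
slide [np.float64(-2.0), np.float64(-3.3), np.float64(41.0)]
rot z 0.0002  (other way -3.1414 ) q7 -0.52
```

```bash
python3 -m jog '{"claw":[8,8,8,8,8,8,8],"slide":[[-2,-3.3,10],[-2,-3.3,25],[-2,-3.3,38],[-2,-3.3,41],[-2,-3.3,41],[-2,-3.3,41],[-2,-3.3,41]],"rot":[[0,0,0],[0,0,0],[0,0,0],[0,0,0],[0,0,0],[0,0,0],[0,0,0]]}'
python3 - <<'E'
from h import *
go([.4836,.1701,.081],-0.198);
E
```

```text
clock: 14.57
tool_pos: [0.4838, 0.1704, 0.11]
orientation: [0.773, 0.634, 0.001, 0.0]
contact_force: [-0.3, 0.2, -2.8]
finger_gap: 0.0137
t 14.57 pos [483.8 170.4 110. ] yaw -0.1976 tz [ 1.7e-03  9.0e-04 -1.0e+00] gap 13.7 F [-0.3  0.2 -2.8]
slide [np.float64(-0.4), np.float64(-0.2), np.float64(29.0)]
rot z 0.0004  (other way -3.1412 ) q7 -0.501
```

```bash
python3 -m jog '{"claw":[8,8,8,8,8,8,8,8,8,8,8],"slide":[[-0.4,-0.2,5],[-0.4,-0.2,10],[-0.4,-0.2,15],[-0.4,-0.2,20],[-0.4,-0.2,24],[-0.4,-0.2,27],[-0.4,-0.2,29],[-0.4,-0.2,30],[-0.4,-0.2,30],[-0.4,-0.2,30],[-0.4,-0.2,30]],"rot":[[0,0,0],[0,0,0],[0,0,0],[0,0,0],[0,0,0],[0,0,0],[0,0,0],[0,0,0],[0,0,0],[0,0,0],[0,0,0]]}'
python3 - <<'E'
from h import *
go([.4836,.1701,.081],-0.198);
E
```

```text
clock: 15.48
tool_pos: [0.4827, 0.1696, 0.0797]
orientation: [0.774, 0.634, 0.0, -0.0]
contact_force: [-5.5, -2.4, 15.3]
finger_gap: 0.0137
t 15.48 pos [482.7 169.6  79.7] yaw -0.1979 tz [-0.e+00  5.e-04 -1.e+00] gap 13.7 F [-5.5 -2.4 15.3]
slide [np.float64(0.6), np.float64(0.7), np.float64(-1.3)]
rot z 0.0001  (other way -3.1415 ) q7 -0.486
```

```bash
python3 -m jog '{"claw":[25,45,45,45,45,45,45,45,45,45,45,45],"slide":[[0,0,0],[0,0,0],[0,0,-2],[0,0,-10],[0,0,-30],[0,0,-60],[0,0,-100],[0,0,-140],[0,0,-180],[0,0,-180],[0,0,-180],[0,0,-180]],"rot":[[0,0,0],[0,0,0],[0,0,0],[0,0,0],[0,0,0],[0,0,0],[0,0,0],[0,0,0],[0,0,0],[0,0,0],[0,0,0],[0,0,0]]}'
python3 - <<'E'
from h import *
go([.53,-.25,.26],-0.045); 
f=grab('wrist','w11')
H,S,V=hsvm(f)
comp(f,(V>170)&(S<60),(215,30),.01,'p60')
comp(f,(V>170)&(S<60),(380,130),.01,'p45')
E
```

```text
clock: 16.48
tool_pos: [0.4826, 0.1697, 0.259]
orientation: [0.773, 0.634, 0.0, -0.0]
contact_force: [-0.4, -0.1, -0.3]
finger_gap: 0.045
t 16.48 pos [482.6 169.7 259. ] yaw -0.1975 tz [ 3.e-04  3.e-04 -1.e+00] gap 45.0 F [-0.4 -0.1 -0.3]
slide [np.float64(-402.2), np.float64(128.9), np.float64(-1.2)]
rot z -0.1525  (other way 2.9891 ) q7 -0.563
p60 [ 185    4   78   71 3135] (array([451.9, 328.6]), array([64.3, 71.1]), 54.66)
p45 [ 342  102   52   48 1412] (array([603.1, 205.3]), array([49.7, 47. ]), 50.35)
```

View pics/w11.png

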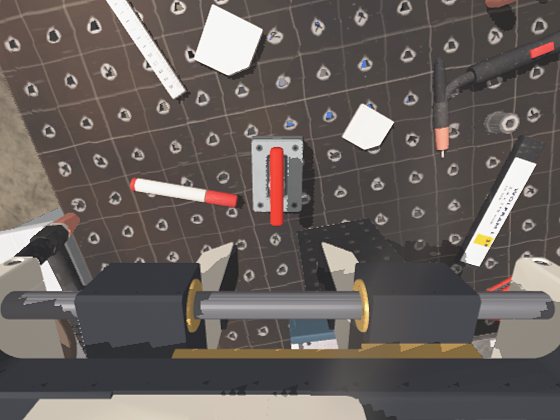

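```bash
python3 -m jog '{"claw":[45,45,45,45,45,45,45,45,45,45,45,45,45,45,45,45],"slide":[[-20,6,-1],[-50,16,-1],[-85,27,-1],[-120,38,-1],[-160,51,-1],[-195,62,-1],[-230,74,-1],[-265,85,-1],[-300,96,-1],[-335,107,-1],[-370,118,-1],[-395,126,-1],[-402,129,-1],[-402,129,-1],[-402,129,-1],[-402,129,-1]],"rot":[[0,0,-0.02],[0,0,-0.06],[0,0,-0.1],[0,0,-0.1525],[0,0,-0.1525],[0,0,-0.1525],[0,0,-0.1525],[0,0,-0.1525],[0,0,-0.1525],[0,0,-0.1525],[0,0,-0.1525],[0,0,-0.1525],[0,0,-0.1525],[0,0,-0.1525],[0,0,-0.1525],[0,0,-0.1525]]}'
python3 - <<'E'
from h import *
go([.53,-.25,.26],-0.045); 
f=grab('wrist','w12')
E
```

```text
clock: 17.87
tool_pos: [0.5304, -0.2477, 0.2589]
orientation: [0.722, 0.692, 0.0, -0.001]
contact_force: [0.4, 0.2, -0.7]
finger_gap: 0.0449
t 17.87 pos [ 530.4 -247.7  258.9] yaw -0.0431 tz [-0.0015  0.0016 -1.    ] gap 44.9 F [ 0.4  0.2 -0.7]
slide [np.float64(-2.4), np.float64(-0.3), np.float64(-1.1)]
rot z 0.0019  (other way -3.1397 ) q7 0.478
```

View pics/w12.png

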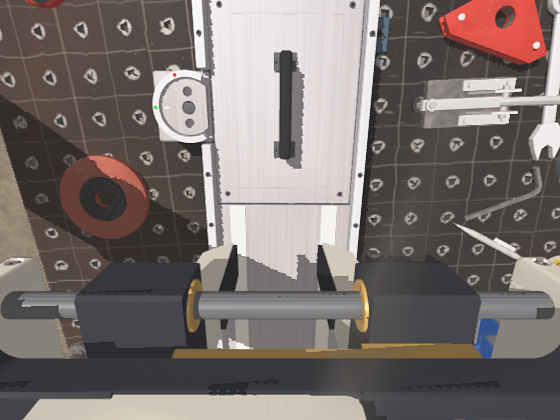

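Run:
```python
from h import *
f=robot.grab_frame('wrist'); H,S,V=hsvm(f); C=cloud(f)
P=comp(f,(V<60),(286,105),.082,'handle'); 
m=(C[...,2]>.070)&(C[...,2]<.1)&(abs(C[...,0]-.54)<.04)&(C[...,1]<-.05)&(C[...,1]>-.3); print('handle cloud',rect(C[m]),np.median(C[m],axis=0))
# rail inner edges near deck: rail top white (z=.06)
for a in [(219,195),(200,35)]: print(ray(f,*a,.06))
# rails via cloud z .054-.064
for lo,hi in [(.4,.5),(.58,.68)]:
  m=(C[...,2]>.053)&(C[...,2]<.066)&(C[...,0]>lo)&(C[...,0]<hi)&(C[...,1]<-.22); print('rail',rect(C[m]),m.sum())
# hatch edge: pixel ~ v=204
for x in range(230,345,12): print(x, [int(v) for v in V[198:212,x]])
```

```text
handle seed off
handle cloud (array([ 541.9, -166.6]), array([101.,  12.]), 87.29) [ 0.54189716 -0.16376004  0.08020664]
[ 0.46444847 -0.2575303   0.06      ]
[ 0.46193949 -0.09564696  0.06      ]
rail (array([ 449. , -346.1]), array([252.7,  10.2]), 87.42) 883
rail (array([ 620.5, -281.6]), array([123.1,  10.7]), 87.2) 934
230 [222, 222, 223, 224, 189, 84, 161, 231, 248, 246, 246, 247, 243, 243]
242 [221, 220, 221, 222, 195, 97, 158, 233, 249, 246, 246, 246, 246, 246]
254 [222, 222, 222, 223, 200, 107, 151, 227, 222, 221, 221, 220, 221, 221]
266 [219, 219, 219, 220, 201, 89, 153, 227, 222, 220, 220, 220, 220, 220]
278 [218, 217, 217, 220, 204, 89, 147, 217, 221, 219, 219, 220, 219, 219]
290 [216, 215, 215, 217, 209, 142, 130, 215, 220, 218, 217, 217, 217, 218]
302 [217, 216, 216, 219, 210, 92, 133, 213, 219, 217, 217, 218, 217, 217]
314 [214, 214, 213, 216, 208, 102, 133, 219, 222, 220, 220, 220, 219, 220]
326 [213, 213, 213, 215, 207, 103, 121, 217, 249, 246, 246, 246, 246, 246]
338 [218, 216, 216, 219, 216, 117, 97, 195, 216, 213, 212, 212, 211, 212]
```

Run:
```python
from h import *
go([.5417,-.1670,.077],-0.0471)
```

```text
t 17.97 pos [ 530.6 -247.7  259.4] yaw -0.0425 tz [-5.0e-04  1.1e-03 -1.0e+00] gap 45.1 F [0.2 0.1 0.1]
slide [np.float64(80.9), np.float64(7.8), np.float64(182.5)]
rot z 0.0046  (other way -3.137 ) q7 0.478
```

```bash
python3 -m jog '{"claw":[45,45,45,45,45,45,45,45,45,45,45,45,45],"slide":[[25,3,20],[50,5,45],[70,7,75],[81,7.8,105],[81,7.8,130],[81,7.8,150],[81,7.8,165],[81,7.8,175],[81,7.8,182],[81,7.8,182],[81,7.8,182],[81,7.8,182],[81,7.8,182]],"rot":[[0,0,0.0046],[0,0,0.0046],[0,0,0.0046],[0,0,0.0046],[0,0,0.0046],[0,0,0.0046],[0,0,0.0046],[0,0,0.0046],[0,0,0.0046],[0,0,0.0046],[0,0,0.0046],[0,0,0.0046],[0,0,0.0046]]}'
python3 - <<'E'
from h import *
go([.5417,-.1670,.077],-0.0471); f=grab('wrist','w13')
E
```

```text
clock: 19.05
tool_pos: [0.5425, -0.1694, 0.0787]
orientation: [0.724, 0.689, 0.001, 0.001]
contact_force: [-0.3, 0.3, -0.1]
finger_gap: 0.0452
t 19.05 pos [ 542.5 -169.4   78.7] yaw -0.0497 tz [ 1.7e-03 -2.0e-04 -1.0e+00] gap 45.2 F [-0.3  0.3 -0.1]
slide [np.float64(2.4), np.float64(-0.9), np.float64(1.7)]
rot z -0.0026  (other way 3.1389 ) q7 0.421
```

View pics/w13.png

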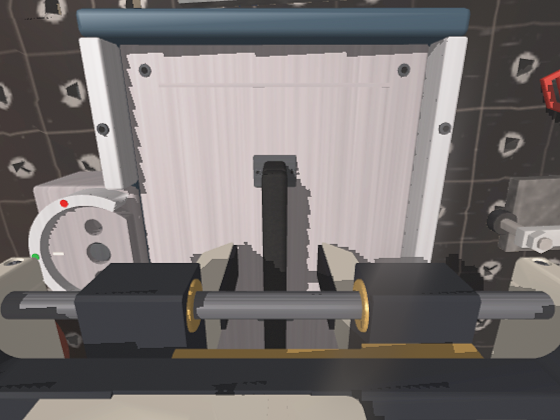

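```bash
python3 -m jog '{"claw":[45,45,45,30,20,10,6,6,6,6,6],"slide":[[2,-0.5,1.5],[2,-0.5,1.5],[2,-0.5,1.5],[2,-0.5,1.5],[2,-0.5,1.5],[2,-0.5,1.5],[2,-0.5,1.5],[2,-0.5,1.5],[2,-0.5,1.5],[2,-0.5,1.5],[2,-0.5,1.5]],"rot":[[0,0,-0.002],[0,0,-0.002],[0,0,-0.002],[0,0,-0.002],[0,0,-0.002],[0,0,-0.002],[0,0,-0.002],[0,0,-0.002],[0,0,-0.002],[0,0,-0.002],[0,0,-0.002]]}' 58
python3 - <<'E'
from h import *
go([.5417,-.1670,.077],-0.0471)
E
```

```text
clock: 20.02
tool_pos: [0.5414, -0.1672, 0.0762]
orientation: [0.724, 0.69, 0.0, -0.0]
contact_force: [0.4, -0.1, -0.1]
finger_gap: 0.0111
t 20.02 pos [ 541.4 -167.2   76.2] yaw -0.0477 tz [ 0.  0. -1.] gap 11.1 F [ 0.4 -0.1 -0.1]
slide [np.float64(0.2), np.float64(0.3), np.float64(-0.8)]
rot z -0.0006  (other way 3.1409 ) q7 0.421
```

Closed on the handle; lift 11 mm.

```bash
python3 -m jog '{"claw":[6,6,6,6,6,6,6,6,6,6],"slide":[[0,0,-2],[0,0,-4],[0,0,-6],[0,0,-8],[0,0,-10],[0,0,-11.5],[0,0,-11.5],[0,0,-11.5],[0,0,-11.5],[0,0,-11.5]],"rot":[[0,0,0],[0,0,0],[0,0,0],[0,0,0],[0,0,0],[0,0,0],[0,0,0],[0,0,0],[0,0,0],[0,0,0]]}'
python3 - <<'E'
from h import *
go([.5417,-.1670,.0875],-0.0471); f=grab('side','s14')
im=f['frame'][:,:,::-1]
cv2.imwrite('pics/s14z.png',cv2.resize(im[170:370,230:430],None,fx=3,fy=3,interpolation=cv2.INTER_CUBIC))
b=np.array([0.0471,.9989,0]); p=robot.state()['tool_pos']-b*.2213; go(p,-0.0471)
E
```

```text
clock: 20.85
tool_pos: [0.5413, -0.1672, 0.0876]
orientation: [0.724, 0.69, -0.0, -0.0]
contact_force: [-0.0, -0.5, -3.9]
finger_gap: 0.011
t 20.85 pos [ 541.3 -167.2   87.6] yaw -0.0477 tz [-2.e-04  1.e-04 -1.e+00] gap 11.0 F [-0.  -0.5 -3.9]
slide [np.float64(0.2), np.float64(0.4), np.float64(0.1)]
rot z -0.0006  (other way 3.141 ) q7 0.414
t 20.9 pos [ 541.3 -167.2   87.6] yaw -0.0476 tz [-3.e-04  1.e-04 -1.e+00] gap 11.2 F [-0.6  0.8 -5.2]
slide [np.float64(-221.3), np.float64(0.1), np.float64(-0.0)]
rot z -0.0005  (other way 3.1411 ) q7 0.414
```

View pics/s14z.png

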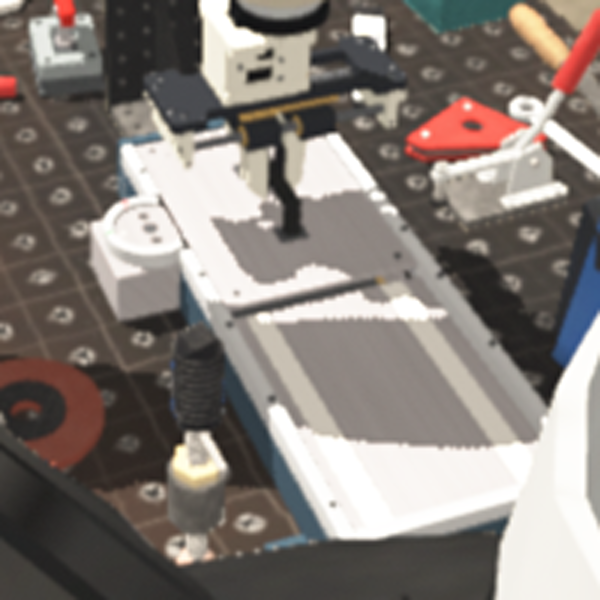

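```bash
python3 -m jog '{"claw":[6,6,6,6,6,6,6,6,6,6,6,6,6,6,6,6,6,6,6,6],"slide":[[-5,0,0],[-15,0,0],[-30,0,0],[-45,0,0],[-60,0,0],[-75,0,0],[-90,0,0],[-105,0,0],[-120,0,0],[-135,0,0],[-150,0,0],[-165,0,0],[-180,0,0],[-192,0,0],[-203,0,0],[-212,0,0],[-218,0,0],[-221,0,0],[-221,0,0],[-221,0,0]],"rot":[[0,0,0],[0,0,0],[0,0,0],[0,0,0],[0,0,0],[0,0,0],[0,0,0],[0,0,0],[0,0,0],[0,0,0],[0,0,0],[0,0,0],[0,0,0],[0,0,0],[0,0,0],[0,0,0],[0,0,0],[0,0,0],[0,0,0],[0,0,0]]}'
python3 - <<'E'
from h import *
go([.5309,-.3882,.0822],-0.0471); f=grab('wrist','w15')
E
```

```text
clock: 22.57
tool_pos: [0.531, -0.3873, 0.0876]
orientation: [0.724, 0.69, 0.0, -0.0]
contact_force: [0.3, 1.1, -3.7]
finger_gap: 0.0115
t 22.57 pos [ 531.  -387.3   87.6] yaw -0.0471 tz [-1.e-04  7.e-04 -1.e+00] gap 11.5 F [ 0.3  1.1 -3.7]
slide [np.float64(-0.9), np.float64(-0.1), np.float64(5.4)]
rot z -0.0  (other way 3.1416 ) q7 0.742
```

View pics/w15.png

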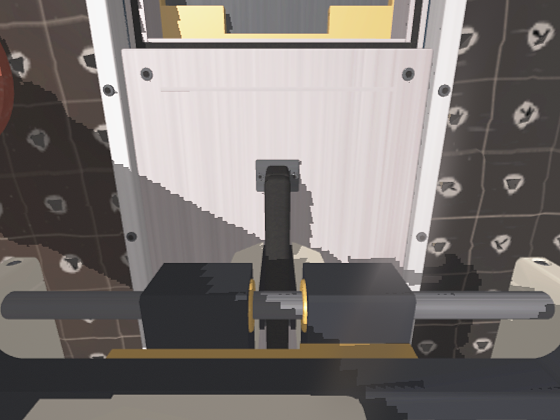

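Slid freely; the well (yellow nests) is open. Lower onto the deck and release.

```bash
python3 -m jog '{"claw":[6,6,6,6,6,6,6,15,30,45,45,45,45,45,45,45,45,45,45],"slide":[[0,0,2],[0,0,4],[0,0,5.2],[0,0,5.7],[0,0,5.7],[0,0,5.7],[0,0,5.7],[0,0,5.7],[0,0,5.7],[0,0,5.7],[0,0,5.7],[0,0,0],[0,0,-20],[0,0,-60],[0,0,-100],[0,0,-140],[0,0,-175],[0,0,-175],[0,0,-175]],"rot":[[0,0,0],[0,0,0],[0,0,0],[0,0,0],[0,0,0],[0,0,0],[0,0,0],[0,0,0],[0,0,0],[0,0,0],[0,0,0],[0,0,0],[0,0,0],[0,0,0],[0,0,0],[0,0,0],[0,0,0],[0,0,0],[0,0,0]]}'
python3 - <<'E'
from h import *
go([.5417,-.30,.30],-0.0471); f=grab('wrist','w16'); f=grab('top','t16')
E
```

```text
clock: 24.2
tool_pos: [0.5317, -0.3891, 0.2658]
orientation: [0.724, 0.69, 0.001, 0.003]
contact_force: [-0.2, -0.0, 0.1]
finger_gap: 0.0451
t 24.2 pos [ 531.7 -389.1  265.8] yaw -0.048 tz [ 0.0047 -0.0029 -1.    ] gap 45.1 F [-0.2 -0.   0.1]
slide [np.float64(89.3), np.float64(5.8), np.float64(-34.4)]
rot z -0.0009  (other way 3.1407 ) q7 0.68
```

View pics/w16.png

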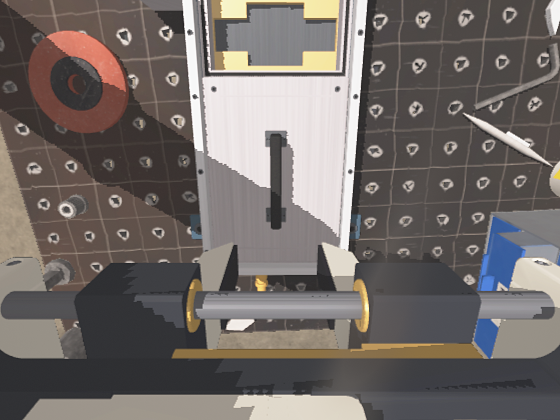

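View pics/t16.png

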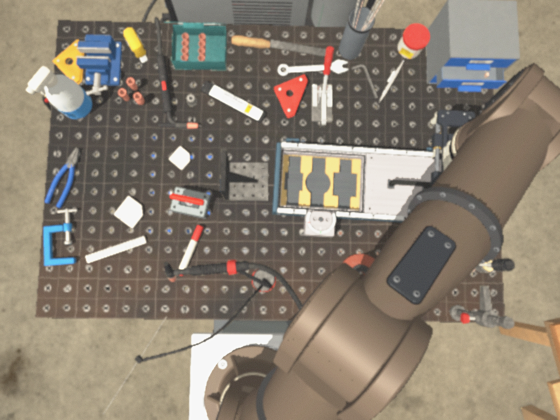

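```bash
python3 -m jog '{"claw":[45,45,45,45,45,45,45,45,45],"slide":[[10,0,-10],[40,3,-20],[75,5,-35],[105,6,-35],[119,6,-35],[119,6,-35],[119,6,-35],[119,6,-35],[119,6,-35]],"rot":[[0,0,0],[0,0,0],[0,0,0],[0,0,0],[0,0,0],[0,0,0],[0,0,0],[0,0,0],[0,0,0]]}'
python3 - <<'E'
from h import *
go([.5417,-.27,.30],-0.0471); f=grab('wrist','w17')
cv2.imwrite('pics/w17z.png',cv2.resize(f['frame'][0:220,150:410,::-1],None,fx=3,fy=2.7,interpolation=cv2.INTER_CUBIC))
np.savez('w17.npz',**f)
E
```

```text
clock: 25.05
tool_pos: [0.5419, -0.2706, 0.2974]
orientation: [0.724, 0.689, -0.0, -0.0]
contact_force: [0.2, 0.0, -0.5]
finger_gap: 0.0445
t 25.05 pos [ 541.9 -270.6  297.4] yaw -0.0495 tz [-9.e-04 -5.e-04 -1.e+00] gap 44.5 F [ 0.2  0.  -0.5]
slide [np.float64(0.6), np.float64(-0.3), np.float64(-2.6)]
rot z -0.0024  (other way 3.1391 ) q7 0.472
```

View pics/w17z.png

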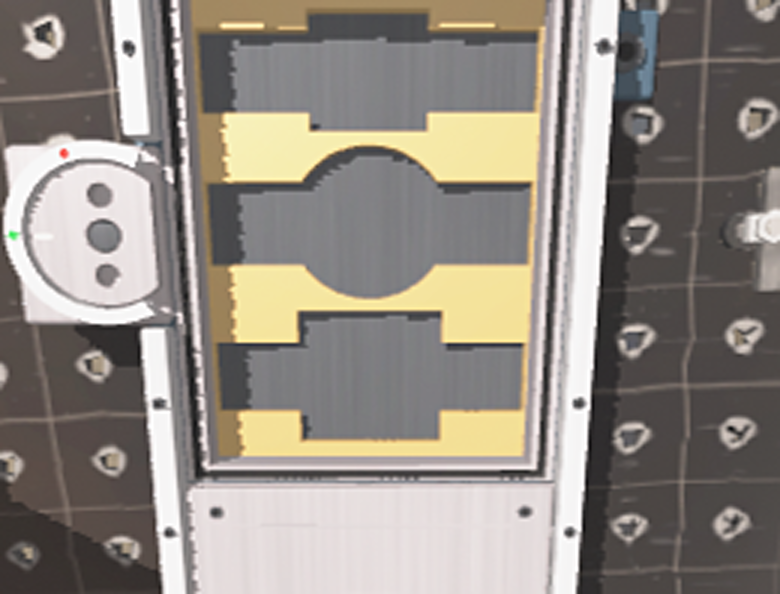

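Run:
```python
from h import *
f=dict(np.load('w17.npz')); H,S,V=hsvm(f)
th=np.radians(87.3); yb=np.array([np.cos(th),np.sin(th)]); xb=np.array([yb[1],-yb[0]])
o=np.array([.5417,-.167])  # handle when seated ~ box(0,110.5)
T=np.linalg.inv(f['camera_from_world']); print('cam',T[:3,3].round(3), 'in box', ((T[:2,3]-o)@np.stack([xb,yb],1)+[0,.1105]).round(3))
v,u=np.mgrid[0:420,0:560]
K=f['K']; d=np.stack([(u-K[0,2])/K[0,0],(v-K[1,2])/K[1,1],np.ones_like(u)],-1)@T[:3,:3].T
def plane(z):
    s=(z-T[2,3])/d[...,2]; P=T[:3,3]+d*s[...,None]; q=P[...,:2]-o
    return q@xb*1000, q@yb*1000+110.5
yel=((H>15)&(H<35)&(S>80)&(V>90))
bx,by=plane(.014)
img=np.zeros((2*240,2*180),np.uint8)
# rectify the yellow mask into box frame, 0.5 mm px
gx,gy=np.meshgrid(np.arange(-90,90,.5),np.arange(230,-10,-.5))
W=o+ (gx[...,None]*xb+(gy[...,None]-110.5)*yb)/1000
P=np.concatenate([W,np.full(W.shape[:2]+(1,),.014),np.ones(W.shape[:2]+(1,))],-1)@f['camera_from_world'].T
mu=(P[...,0]/P[...,2]*K[0,0]+K[0,2]).astype(np.float32);mv=(P[...,1]/P[...,2]*K[1,1]+K[1,2]).astype(np.float32)
r=cv2.remap(f['frame'],mu,mv,cv2.INTER_LINEAR); cv2.imwrite('pics/rect.png',cv2.resize(r[:,:,::-1],None,fx=1.2,fy=1.2))
m=cv2.remap(yel.astype(np.uint8)*255,mu,mv,cv2.INTER_LINEAR)>127
def runs(line,c):
    e=np.where(np.diff(line.astype(int)))[0]; return [round(float((c[i]+c[i+1])/2),1) for i in e]
xs=np.arange(-90,90,.5); ys=np.arange(230,-10,-.5)
for y in range(10,215,8): print('y',y,runs(m[int((230-y)*2)],xs))
for x in [-50,-40,-27,-15,-8,0,8,15,27,40,50]: print('x',x,runs(m[:,int((x+90)*2)],ys))
```

```text
cam [ 0.546 -0.188  0.435] in box [0.006 0.09 ]
y 10 [-69.8, 69.2]
y 18 [-69.2, -31.2, 30.2, 70.2]
y 26 [-70.2, -30.8, 31.8, 69.8]
y 34 [-69.8, -67.2, 67.8, 69.2]
y 42 [-69.2, -68.2, 67.8, 69.8]
y 50 [-70.2, -67.8, 67.2, 69.8]
y 58 [-69.8, -67.2, 66.8, 69.8]
y 66 [-69.2, -31.2, 30.8, 69.2]
y 74 [-70.2, -30.8, 30.8, 70.2]
y 82 [-69.8, 69.8]
y 90 [-69.2, -18.8, 17.8, 69.2]
y 98 [-70.2, -26.8, 26.2, 69.8]
y 106 [-69.8, -68.2, 67.2, 69.8]
y 114 [-70.2, -67.8, 66.8, 69.8]
y 122 [-69.8, -67.2, 67.8, 69.2]
y 130 [-69.2, -68.2, 67.2, 70.2]
y 138 [-69.2, -59.8, -57.8, -26.2, 25.8, 69.8]
y 146 [-69.8, -59.8, -20.8, -18.2, 17.8, 22.2, 22.8, 69.2]
y 154 [-69.8, -59.2, 17.8, 27.2, 27.8, 70.2]
y 162 [-70.2, -58.8, -25.8, -24.8, 23.2, 24.2, 32.8, 34.2, 35.2, 69.8]
y 170 [-69.8, -68.2, 66.8, 69.2]
y 178 [-70.2, -67.8, 67.8, 68.8]
y 186 [-69.8, -67.2, 67.2, 69.8]
y 194 [-69.2, -67.8, 66.8, 69.2]
y 202 [-69.8, -24.8, 23.8, 68.8]
y 210 []
x -50 [209.8, 200.2, 199.2, 197.2, 138.2, 135.8, 100.2, 64.2, 31.2, 8.2]
x -40 [209.8, 197.2, 138.2, 135.8, 100.2, 64.2, 31.2, 8.2]
x -27 [209.8, 197.2, 140.8, 137.2, 98.2, 79.2, 16.2, 8.2]
x -15 [209.8, 204.2, 150.2, 147.8, 88.2, 79.2, 16.2, 8.2]
x -8 [209.2, 204.2, 152.8, 150.8, 85.8, 79.2, 16.2, 8.2]
x 0 [209.2, 204.2, 153.8, 151.8, 84.2, 79.2, 16.2, 8.2]
x 8 [209.2, 204.2, 152.8, 150.2, 85.8, 79.2, 16.2, 7.8]
x 15 [209.2, 204.2, 150.8, 147.2, 88.2, 79.2, 16.2, 7.8]
x 27 [209.2, 197.2, 164.8, 163.8, 156.8, 154.8, 154.2, 136.8, 99.2, 79.2, 16.2, 7.8]
x 40 [209.2, 197.2, 164.8, 135.8, 100.2, 64.2, 31.2, 7.8]
x 50 [209.2, 196.8, 164.8, 135.8, 100.2, 64.2, 31.2, 7.8]
```

View pics/rect.png

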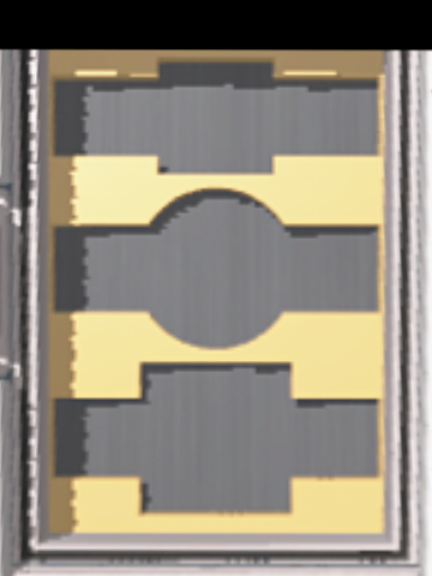

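Run:
```python
from h import *
go([.558,.150,.22],-0.691)
f=robot.grab_frame('top');H,S,V=hsvm(f)
comp(f,(V>170)&(S<60),(180,157),.01,'p45')
comp(f,(V>170)&(S<60),(128,212),.01,'p60')
C=cloud(f)
m=(C[...,2]>.05)&(C[...,2]<.17)&(abs(C[...,0]-.55)<.1)&(abs(C[...,1]-.08)<.06);print('stop up',rect(C[m]),C[m].min(0),C[m].max(0))
m=(C[...,2]>.012)&(C[...,2]<.12)&(abs(C[...,0]-.70)<.09)&(C[...,1]>.1)&(C[...,1]<.3);print('things',C[m].min(0),C[m].max(0))
```

```text
t 25.1 pos [ 542.  -270.6  297.4] yaw -0.0497 tz [-8.e-04 -4.e-04 -1.e+00] gap 45.3 F [-0.   0.6  0. ]
slide [np.float64(420.9), np.float64(-4.8), np.float64(77.2)]
rot z 0.6413  (other way -2.5003 ) q7 0.472
p45 [169 146  22  24 332] (array([599.4, 202.6]), array([49.3, 50. ]), 47.43)
p60 [111 196  32  37 623] (array([452.1, 328.3]), array([80.2, 69.3]), 45.02)
stop up (array([517.9,  95.9]), array([ 81.4, 134.5]), 45.38) [0.46490196 0.02221995 0.05002715] [0.59010688 0.13983889 0.15624773]
things [0.61174377 0.10010472 0.01201104] [0.78992154 0.26379665 0.03302137]
```

```bash
python3 -m jog '{"claw":[70,70,70,70,70,70,70,70,70,70,70,70,70,70,70,70,70,70],"slide":[[20,0,0],[50,-1,0],[85,-1,0],[120,-2,0],[155,-2,0],[190,-3,0],[225,-3,0],[260,-3,5],[295,-4,10],[330,-4,20],[360,-5,35],[390,-5,55],[415,-5,70],[421,-5,77],[421,-5,77],[421,-5,77],[421,-5,77],[421,-5,77]],"rot":[[0,0,0.05],[0,0,0.1],[0,0,0.15],[0,0,0.2],[0,0,0.25],[0,0,0.3],[0,0,0.35],[0,0,0.4],[0,0,0.45],[0,0,0.5],[0,0,0.55],[0,0,0.6],[0,0,0.641],[0,0,0.641],[0,0,0.641],[0,0,0.641],[0,0,0.641],[0,0,0.641]]}' 40
python3 - <<'E'
from h import *
go([.558,.150,.22],-0.691)
f=grab('wrist','w18'); np.savez('w18.npz',**f)
H,S,V=hsvm(f)
n,l,st,ce=cv2.connectedComponentsWithStats(((V>170)&(S<60)).astype(np.uint8))
for k in range(1,n):
    if st[k][4]>600: print(k,st[k],ce[k].round(1),[round(float(x),4) for x in ray(f,*ce[k],.01)])
E
```

```text
clock: 26.65
tool_pos: [0.5585, 0.1494, 0.2218]
orientation: [0.905, 0.426, 0.001, 0.0]
contact_force: [-0.0, -0.4, -0.4]
finger_gap: 0.0701
t 26.65 pos [558.5 149.4 221.8] yaw -0.6913 tz [ 0.0017  0.     -1.    ] gap 70.1 F [-0.  -0.4 -0.4]
slide [np.float64(0.2), np.float64(-0.7), np.float64(1.8)]
rot z -0.0003  (other way 3.1413 ) q7 -0.893
31 [ 451   55   32  143 3492] [466.1 121.5] [0.7611, 0.0693, 0.01]
47 [  67   85   64   65 3151] [ 99.3 114.6] [0.4579, 0.3292, 0.01]
51 [ 256   91   42   50 1784] [275.5 117.4] [0.6033, 0.2053, 0.01]
65 [   0  130   92   60 1561] [ 44.2 160.6] [0.3711, 0.336, 0.01]
91 [170 168  55  31 692] [199.1 183.6] [0.4878, 0.2048, 0.01]
134 [ 515  253   45   46 1326] [539.6 273.8] [0.7407, -0.1576, 0.01]
155 [ 159  305  199    6 1162] [256.5 307.5] [0.4292, 0.0346, 0.01]
165 [  24  395  166   25 3183] [107.3 407.8] [0.142, 0.0435, 0.01]
```

View pics/w18.png

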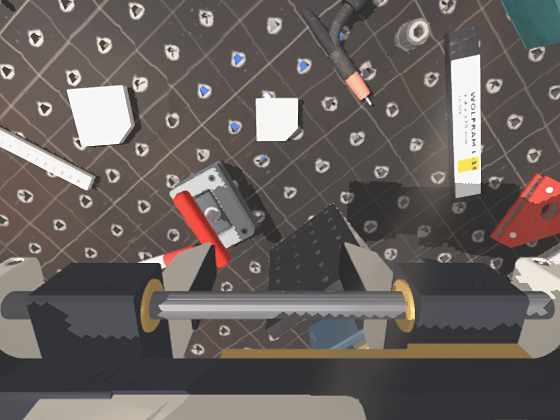

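```bash
cat >> h.py <<'E'
def plate(f,seed,thr=170,z=.01,smax=60):
    """edges of top face in the tool frame (mm, relative to TCP), line-fit by percentile"""
    H,S,V=hsvm(f); m=((V>thr)&(S<smax)).astype(np.uint8)
    n,l,st,ce=cv2.connectedComponentsWithStats(m); k=l[seed[1],seed[0]]
    cs,_=cv2.findContours((l==k).astype(np.uint8),cv2.RETR_EXTERNAL,cv2.CHAIN_APPROX_NONE); c=max(cs,key=len)
    ap=cv2.approxPolyDP(c,3,True).reshape(-1,2)
    s,M=tool(); q=[(M.T@(ray(f,u,v,z)-s['tool_pos']))[:2]*1000 for u,v in ap]
    w=[ray(f,u,v,z)[:2]*1000 for u,v in ap]
    for i in range(len(ap)):
        j=(i+1)%len(ap); d=q[j]-q[i]; e=w[j]-w[i]
        print(ap[i],q[i].round(1),'len',np.linalg.norm(d).round(1),'ang tool',np.degrees(np.arctan2(d[1],d[0])).round(1),'world',np.degrees(np.arctan2(e[1],e[0])).round(1))
    return np.array(q)
E
python3 - <<'E'
from h import *
f=dict(np.load('w18.npz'))
plate(f,(275,117)); print(); plate(f,(99,114))
H,S,V=hsvm(f); C=cloud(f)
print('gray row 105',V[105,248:306]); print('col',V[85:150,270])
E
```

```text
[263  91] [ 98.2 -14.2] len 5.1 ang tool 168.7 world -118.3
[264  96] [ 93.2 -13.2] len 9.1 ang tool -109.4 world 159.8
[256  99] [ 90.2 -21.8] len 43.1 ang tool 179.7 world -129.3
[257 140] [ 47.1 -21.6] len 31.1 ang tool 90.0 world -39.6
[285 140] [47.1  9.5] len 18.4 ang tool 45.2 world 5.2
[297 128] [60.  22.6] len 31.2 ang tool -1.1 world 51.6
[297  98] [91.2 22. ] len 23.5 ang tool -90.0 world 140.4
[275  98] [91.2 -1.5] len 6.4 ang tool -19.4 world 69.8
[273  92] [97.2 -3.6] len 10.7 ang tool -84.7 world 135.1

[122  85] [ 104.1 -162.9] len 58.9 ang tool -93.9 world 144.3
[67 89] [ 100.1 -221.7] len 47.8 ang tool 175.8 world -125.4
[ 79 135] [  52.4 -218.2] len 8.0 ang tool -114.1 world 164.5
[ 73 138] [  49.2 -225.5] len 11.5 ang tool 162.8 world -112.4
[ 78 148] [  38.2 -222.1] len 48.8 ang tool 80.9 world -30.5
[120 141] [  45.9 -173.9] len 21.0 ang tool 39.7 world 10.7
[130 126] [  62.1 -160.5] len 42.0 ang tool -3.3 world 53.7
gray row 105 [ 90  88  89  89  89  86  81 141 250 250 247 247 247 247 247 247 247 247
 247 247 247 247 247 247 247 247 247 247 247 247 247 247 247 247 247 247
 247 247 247 247 247 247 247 247 247 247 247 247 250 255  61  50  55  59
  81 103  91  87]
col [ 89  89  89  88  89 105 162 217 206 155 229 219 243 251 248 247 247 247
 247 247 247 247 247 247 247 247 247 247 247 247 247 247 247 247 247 247
 247 247 247 247 247 247 247 247 247 247 247 247 247 247 247 247 247 247
 250 255  74  83  86  85  84  84  84  84  84]
```

```bash
python3 -m jog '{"claw":[72,72,72,72,72,72,72,72,72,72,72,72,72],"slide":[[20,0.3,25],[40,0.3,55],[60,0.3,90],[68,0.3,120],[68,0.3,150],[68,0.3,170],[68,0.3,185],[68,0.3,194],[68,0.3,199],[68,0.3,201],[68,0.3,201],[68,0.3,201],[68,0.3,201]],"rot":[[0,0,0],[0,0,0],[0,0,0],[0,0,0],[0,0,0],[0,0,0],[0,0,0],[0,0,0],[0,0,0],[0,0,0],[0,0,0],[0,0,0],[0,0,0]]}' 40
python3 - <<'E'
from h import *
go([.6017,.2018,.0205],-0.691)
f=grab('wrist','w19')
E
```

```text
clock: 27.78
tool_pos: [0.6018, 0.2039, 0.0209]
orientation: [0.904, 0.427, 0.001, 0.0]
contact_force: [-0.6, 0.9, 1.2]
finger_gap: 0.0723
t 27.78 pos [601.8 203.9  20.9] yaw -0.6887 tz [ 1.7e-03  8.0e-04 -1.0e+00] gap 72.3 F [-0.6  0.9  1.2]
slide [np.float64(-1.7), np.float64(1.3), np.float64(0.4)]
rot z 0.0023  (other way -3.1393 ) q7 -0.862
```

View pics/w19.png

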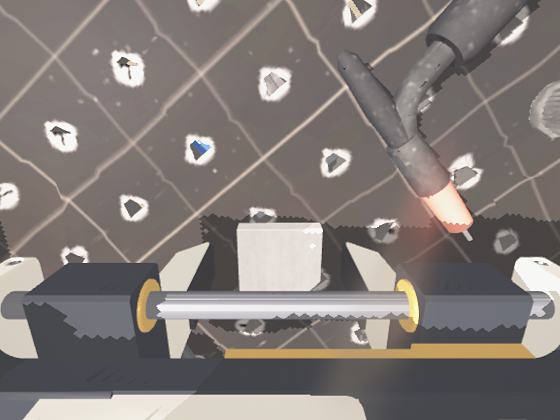

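```bash
python3 -m jog '{"claw":[60,50,42,38,38,38,38,38],"slide":[[0,0,0],[0,0,0],[0,0,0],[0,0,0],[0,0,0],[0,0,0],[0,0,0],[0,0,0]],"rot":[[0,0,0],[0,0,0],[0,0,0],[0,0,0],[0,0,0],[0,0,0],[0,0,0],[0,0,0]]}' 45
python3 - <<'E'
from h import *
go([.6017,.2018,.0205],-0.691)
f=grab('wrist','w20'); s,M=tool()
for u in (250,280,310):
    col=cv2.cvtColor(f['frame'],cv2.COLOR_RGB2GRAY)[200:250,u].astype(int); e=np.argmax(np.diff(col))+200.5
    print(u,e,(M.T@(ray(f,u,e,.0105)-s['tool_pos'])*1000).round(1))
E
python3 -m jog '{"claw":[38,38,38,38,38,38,38,38,38,38,38],"slide":[[0,0,-5],[0,0,-15],[0,0,-35],[0,0,-65],[0,0,-100],[0,0,-140],[0,0,-180],[0,0,-210],[0,0,-210],[0,0,-210],[0,0,-210]],"rot":[[0,0,0],[0,0,0],[0,0,0],[0,0,0],[0,0,0],[0,0,0],[0,0,0],[0,0,0],[0,0,0],[0,0,0],[0,0,0]]}'
python3 - <<'E'
from h import *
f=grab('wrist','w21'); s,M=tool()
th=np.radians(87.3); yb=np.array([np.cos(th),np.sin(th)]); xb=np.array([yb[1],-yb[0]])
o=np.array([.5417,-.167])
c=o+yb*(.1795-.1105); print('nest45 est',c); go([*c,.22],-0.0471)
for u in (250,280,310):
    col=cv2.cvtColor(f['frame'],cv2.COLOR_RGB2GRAY)[200:250,u].astype(int); e=np.argmax(abs(np.diff(col)))+200.5
    print(u,e,(M.T@(ray(f,u,e,s['tool_pos'][2]-.0095)-s['tool_pos'])*1000).round(1))
E
```

```text
clock: 28.5
tool_pos: [0.6012, 0.2036, 0.0198]
orientation: [0.904, 0.427, 0.0, 0.0]
contact_force: [-0.1, -0.5, 0.8]
finger_gap: 0.0444
t 28.5 pos [601.2 203.6  19.8] yaw -0.6887 tz [ 2.e-04 -0.e+00 -1.e+00] gap 44.4 F [-0.1 -0.5  0.8]
slide [np.float64(-1.1), np.float64(1.6), np.float64(-0.7)]
rot z 0.0023  (other way -3.1393 ) q7 -0.862
250 207.5 [ 34.6 -12.9   9.3]
280 222.5 [26.6  2.1  9.3]
310 222.5 [26.6 17.3  9.3]
clock: 29.47
tool_pos: [0.6003, 0.2037, 0.2294]
orientation: [0.904, 0.427, -0.0, -0.0]
contact_force: [-1.2, -0.6, -2.8]
finger_gap: 0.0443
nest45 est [ 0.54495035 -0.0980766 ]
t 29.52 pos [600.  203.6 228.6] yaw -0.6885 tz [-2.3e-03 -7.0e-04 -1.0e+00] gap 44.7 F [-1.2  0.6 -2.4]
slide [np.float64(-267.9), np.float64(149.2), np.float64(8.9)]
rot z -0.6414  (other way 2.5002 ) q7 -0.938
250 221.5 [ 27.1 -13.1   9.5]
280 221.5 [27.1  2.3  9.4]
310 221.5 [27.1 17.6  9.4]
```

View pics/w21.png

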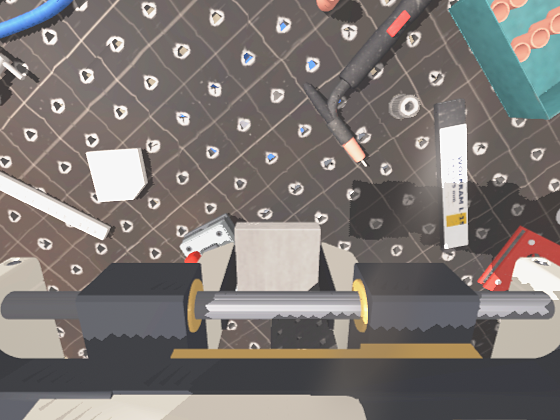

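```bash
python3 - <<'E'
from h import *
f=robot.grab_frame('wrist'); s,M=tool(); C=cloud(f)
q=(C-s['tool_pos'])@M*1000
for v in range(216,262,4): print(v,q[v,280].round(1), f['frame'][v,280])
Tc=np.linalg.inv(f['camera_from_world']); print('cam in tool',((Tc[:3,3]-s['tool_pos'])@M*1000).round(1),(M.T@Tc[:3,2]).round(4))
# spanner bar end pixel (277,192) in w3
d=M.T@Tc[:3,:3]@np.linalg.inv(f['K'])
o=(Tc[:3,3]-s['tool_pos'])@M*1000
for px in [(277,192),(277,195)]:
    r=d@np.array([*px,1.]); print(px,(o+r*((-8-o[2])/r[2])).round(1))
E
python3 - <<'E'
import cv2
im=cv2.imread('pics/w3.png'); print([im[v,277].tolist() for v in range(186,215,2)])
E
```

```text
216 [-49.5   4.2 231.9] [100  93  94]
220 [-54.2   4.2 230. ] [98 91 88]
224 [22.5  2.1 17.6] [201 192 184]
228 [22.7  2.1 11.3] [211 200 193]
232 [20.6  2.1 10.9] [217 210 200]
236 [17.9  2.1 12. ] [216 206 198]
240 [15.8  2.1 11.7] [214 204 197]
244 [14.2  2.1 10.2] [215 206 198]
248 [11.9  2.1 10.1] [215 207 198]
252 [ 9.5  2.1 10.2] [219 212 202]
256 [ 6.9  2.1 10.6] [218 209 201]
260 [ 4.   2.2 11.8] [218 210 202]
cam in tool [  82.7    0.6 -138. ] [-0.3037  0.      0.9528]
(277, 192) [47.3  0.5 -8. ]
(277, 195) [45.9  0.5 -8. ]
[[110, 109, 108], [110, 108, 108], [110, 108, 106], [64, 69, 135], [38, 45, 164], [38, 46, 168], [40, 49, 180], [44, 54, 208], [49, 60, 226], [49, 61, 226], [49, 60, 225], [50, 62, 226], [51, 62, 226], [50, 62, 226], [49, 61, 226]]
```

```bash
python3 - <<'E'
from h import *
go([.5450,-.0973,.20],-0.0471)
E
python3 -m jog '{"claw":[38,38,38,38,38,38,38,38,38,38,38,38,38,38,38,38],"slide":[[-15,8,0],[-45,25,0],[-75,42,0],[-105,58,0],[-135,75,0],[-165,91,0],[-195,108,0],[-225,125,0],[-250,139,0],[-263,146,5],[-267,149,15],[-267,149,25],[-267,149,30],[-267,149,30],[-267,149,30],[-267,149,30]],"rot":[[0,0,-0.06],[0,0,-0.12],[0,0,-0.18],[0,0,-0.24],[0,0,-0.3],[0,0,-0.36],[0,0,-0.42],[0,0,-0.48],[0,0,-0.54],[0,0,-0.6],[0,0,-0.641],[0,0,-0.641],[0,0,-0.641],[0,0,-0.641],[0,0,-0.641],[0,0,-0.641]]}'
python3 - <<'E'
from h import *
go([.5450,-.0973,.10],-0.0471)
f=grab('wrist','w22')
E
```

```text
t 29.57 pos [600.  203.5 228.2] yaw -0.6885 tz [-0.0028 -0.0011 -1.    ] gap 44.3 F [ 0.2  0.2 -1.5]
slide [np.float64(-267.1), np.float64(148.7), np.float64(28.7)]
rot z -0.6414  (other way 2.5002 ) q7 -0.938
clock: 30.9
tool_pos: [0.5467, -0.0961, 0.1998]
orientation: [0.723, 0.69, 0.0, -0.0]
contact_force: [0.3, -0.9, -1.7]
finger_gap: 0.0444
t 30.9 pos [546.7 -96.1 199.8] yaw -0.0468 tz [-1.e-04  2.e-04 -1.e+00] gap 44.4 F [ 0.3 -0.9 -1.7]
slide [np.float64(-1.3), np.float64(-1.7), np.float64(99.8)]
rot z 0.0003  (other way -3.1412 ) q7 0.153
```

View pics/w22.png

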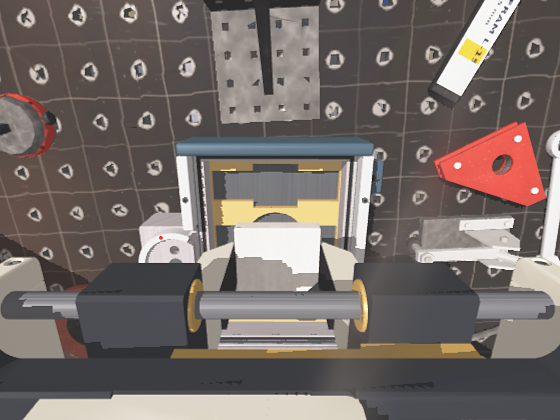

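```bash
cat >> h.py <<'E'
TH=np.radians(87.3); YB=np.array([np.cos(TH),np.sin(TH)]); XB=np.array([YB[1],-YB[0]]); O=np.array([.5417,-.167])
def rectify(f,name,z=.014,x=(-90,90),y=(-10,235)):
    gx,gy=np.meshgrid(np.arange(*x,.5),np.arange(y[1],y[0],-.5))
    W=O+(gx[...,None]*XB+(gy[...,None]-110.5)*YB)/1000
    P=np.concatenate([W,np.full(W.shape[:2]+(1,),z),np.ones(W.shape[:2]+(1,))],-1)@f['camera_from_world'].T
    K=f['K'];mu=(P[...,0]/P[...,2]*K[0,0]+K[0,2]).astype(np.float32);mv=(P[...,1]/P[...,2]*K[1,1]+K[1,2]).astype(np.float32)
    r=cv2.remap(f['frame'],mu,mv,cv2.INTER_CUBIC); cv2.imwrite('pics/'+name+'.png',cv2.resize(r[:,:,::-1],None,fx=1.2,fy=1.2)); return r
E
python3 - <<'E'
from h import *
f=robot.grab_frame('wrist'); r=rectify(f,'rect2',y=(130,235))
hsv=cv2.cvtColor(r,cv2.COLOR_RGB2HSV)
for x in (-12,-6,0,6,12,-40,40): print(x,[(235-i/2,hsv[i,int((x+90)*2)].tolist()) for i in range(0,200,3)][0:0], end='')
m=(hsv[...,0]>12)&(hsv[...,0]<38)&(hsv[...,1]>80)&(hsv[...,2]>60)
ys=np.arange(235,130,-.5)
for x in (-50,-40,-30,-12,-6,0,6,12,30,40,50):
    l=m[:,int((x+90)*2)].astype(int); print(x,[float(ys[i]) for i in np.where(np.diff(l))[0]])
xs=np.arange(-90,90,.5)
for y in (161,163,200,203):
    l=m[int((235-y)*2)].astype(int); print('y',y,[float(xs[i]) for i in np.where(np.diff(l))[0]])
E
```

```text
-12 []-6 []0 []6 []12 []-40 []40 []-50 [210.0, 199.5, 168.5, 138.0]
-40 [210.0, 200.0, 168.0, 141.5]
-30 [210.0, 200.0, 168.0, 141.5]
-12 [210.0, 207.0, 160.5, 150.5]
-6 [210.0, 207.0, 160.5, 152.5]
0 [210.0, 207.0, 160.5, 153.0]
6 [210.0, 207.0, 160.5, 152.5]
12 [210.0, 207.0, 160.5, 150.5]
30 [210.0, 199.5, 168.5, 141.5]
40 [210.0, 199.5, 168.5, 141.5]
50 [210.0, 199.5, 168.5, 137.5]
y 161 [-70.0, -24.0, 23.0, 69.0]
y 163 [-70.0, -24.0, 23.5, 69.0]
y 200 [-70.0, -24.5, 23.0, 69.0]
y 203 [-70.0, -24.5, 23.5, 69.0]
```

View pics/rect2.png

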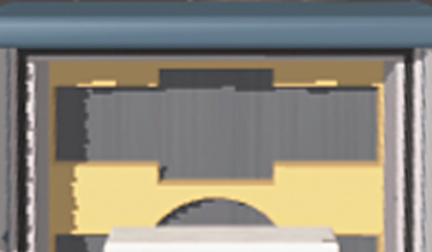

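Run:
```python
from h import *
go([.5448,-.0954,.042],-0.0471)
```

```text
t 31.0 pos [546.8 -96.5 200.1] yaw -0.047 tz [ 6.e-04  1.e-04 -1.e+00] gap 44.3 F [ 0.7 -0.8 -1.6]
slide [np.float64(0.9), np.float64(-2.1), np.float64(158.1)]
rot z 0.0001  (other way -3.1415 ) q7 0.154
```

```bash
python3 -m jog '{"claw":[38,38,38,38,38,38,38,38,38,38,38,38],"slide":[[1,-2,30],[1,-2,60],[1,-2,90],[1,-2,115],[1,-2,135],[1,-2,148],[1,-2,155],[1,-2,158],[1,-2,158],[1,-2,158],[1,-2,158],[1,-2,158]],"rot":[[0,0,0],[0,0,0],[0,0,0],[0,0,0],[0,0,0],[0,0,0],[0,0,0],[0,0,0],[0,0,0],[0,0,0],[0,0,0],[0,0,0]]}'
python3 - <<'E'
from h import *
go([.5448,-.0954,.0255],-0.0471)
f=grab('wrist','w23')
cv2.imwrite('pics/w23z.png',cv2.resize(f['frame'][100:280,150:410,::-1],None,fx=3,fy=3,interpolation=cv2.INTER_CUBIC))
E
```

```text
clock: 32.0
tool_pos: [0.5451, -0.0961, 0.0427]
orientation: [0.724, 0.69, 0.001, 0.001]
contact_force: [1.0, -0.1, -2.5]
finger_gap: 0.0444
t 32.0 pos [545.1 -96.1  42.7] yaw -0.0477 tz [ 1.7e-03 -1.0e-04 -1.0e+00] gap 44.4 F [ 1.  -0.1 -2.5]
slide [np.float64(0.7), np.float64(-0.4), np.float64(17.2)]
rot z -0.0006  (other way 3.141 ) q7 0.222
```

View pics/w23z.png

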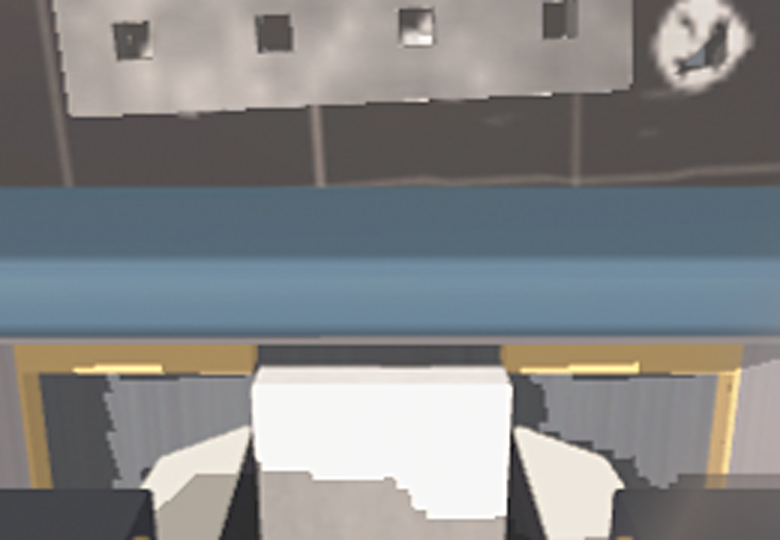

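```bash
python3 -m jog '{"claw":[38,38,38,38,38,38,38,38,38],"slide":[[0.7,-0.5,4],[0.7,-0.5,8],[0.7,-0.5,11],[0.7,-0.5,14],[0.7,-0.5,16],[0.7,-0.5,17],[0.7,-0.5,17],[0.7,-0.5,17],[0.7,-0.5,17]],"rot":[[0,0,0],[0,0,0],[0,0,0],[0,0,0],[0,0,0],[0,0,0],[0,0,0],[0,0,0],[0,0,0]]}'
python3 - <<'E'
from h import *
go([.5448,-.0954,.0255],-0.0471)
f=grab('wrist','w24')
cv2.imwrite('pics/w24z.png',cv2.resize(f['frame'][100:280,150:410,::-1],None,fx=3,fy=3,interpolation=cv2.INTER_CUBIC))
E
```

```text
clock: 32.8
tool_pos: [0.5437, -0.0953, 0.0257]
orientation: [0.724, 0.69, 0.0, -0.0]
contact_force: [-5.9, 1.2, 16.2]
finger_gap: 0.0445
t 32.8 pos [543.7 -95.3  25.7] yaw -0.0479 tz [-2.e-04  6.e-04 -1.e+00] gap 44.5 F [-5.9  1.2 16.2]
slide [np.float64(-0.1), np.float64(1.1), np.float64(0.2)]
rot z -0.0008  (other way 3.1408 ) q7 0.229
```

View pics/w24z.png

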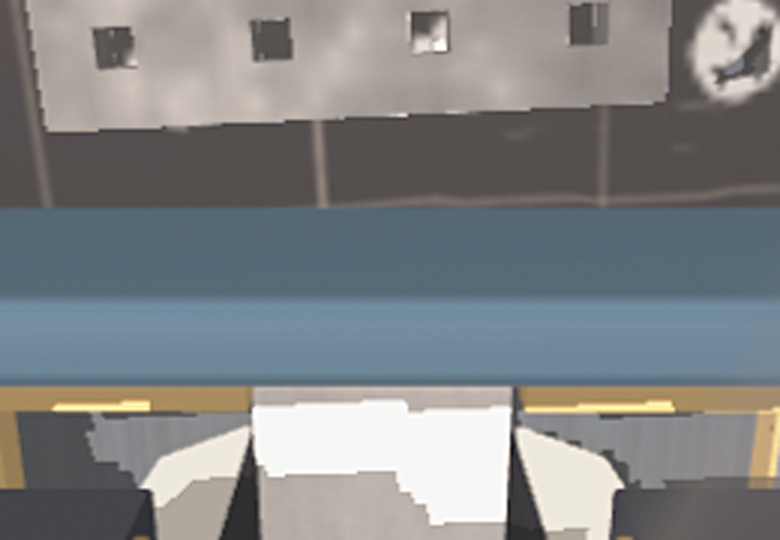

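```bash
python3 -m jog '{"claw":[50,60,66,66,66,66,66,66,66,66,66,66,66,66],"slide":[[0,0,-0.5],[0,0,-0.5],[0,0,-0.5],[0,0,-0.5],[0,0,-5],[0,0,-20],[0,0,-50],[0,0,-90],[0,0,-130],[-10,0,-170],[-15,0,-200],[-15,0,-200],[-15,0,-200],[-15,0,-200]],"rot":[[0,0,0],[0,0,0],[0,0,0],[0,0,0],[0,0,0],[0,0,0],[0,0,0],[0,0,0],[0,0,0],[0,0,0],[0,0,0],[0,0,0],[0,0,0],[0,0,0]]}'
python3 - <<'E'
from h import *
go([.5448,-.0954,.0255],-0.0471)
f=grab('wrist','w25'); t=grab('top','t25')
r=rectify(f,'rect3',z=.014,y=(130,235))
H,S,V=hsvm(t); comp(t,(V>170)&(S<60),(128,212),.01,'p60')
E
```

```text
clock: 34.02
tool_pos: [0.5426, -0.11, 0.2243]
orientation: [0.724, 0.69, -0.0, -0.001]
contact_force: [0.7, 0.7, -0.2]
finger_gap: 0.0663
t 34.02 pos [ 542.6 -110.   224.3] yaw -0.0476 tz [-1.e-03  4.e-04 -1.e+00] gap 66.3 F [ 0.7  0.7 -0.2]
slide [np.float64(14.6), np.float64(1.7), np.float64(198.8)]
rot z -0.0005  (other way 3.1411 ) q7 0.173
p60 [110 195  33  38 650] (array([452.1, 328.3]), array([83.8, 69.3]), 45.02)
```

View pics/w25.png

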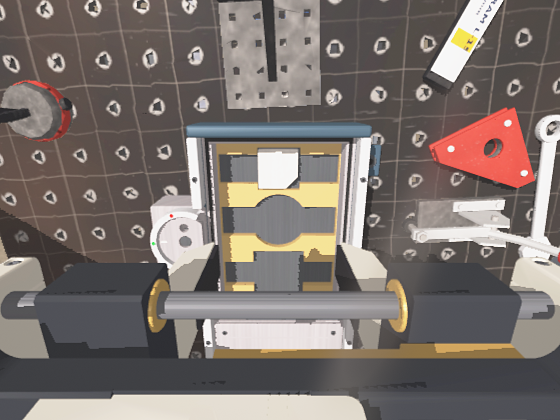

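View pics/t25.png

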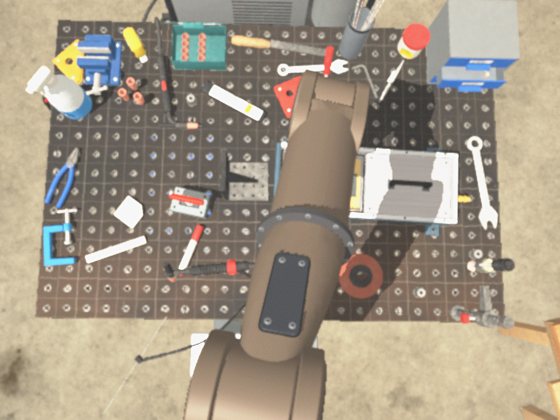

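Run:
```python
from h import *
go([.411,.272,.235],-0.62)
```

```text
t 34.12 pos [ 542.3 -109.8  223.3] yaw -0.0473 tz [-2.9e-03  4.0e-04 -1.0e+00] gap 66.0 F [-0.8 -0.4 -0.3]
slide [np.float64(375.2), np.float64(-149.2), np.float64(-11.1)]
rot z 0.5727  (other way -2.5689 ) q7 0.173
```

```bash
python3 -m jog '{"claw":[66,66,66,80,84,84,84,84,84,84,84,84,84,84,84,84,84],"slide":[[20,-8,-20],[50,-20,-35],[80,-32,-35],[110,-44,-35],[140,-56,-35],[170,-68,-35],[200,-80,-35],[230,-92,-35],[260,-104,-35],[290,-116,-35],[320,-128,-30],[350,-140,-20],[375,-149,-11],[375,-149,-11],[375,-149,-11],[375,-149,-11],[375,-149,-11]],"rot":[[0,0,0.05],[0,0,0.1],[0,0,0.15],[0,0,0.2],[0,0,0.25],[0,0,0.3],[0,0,0.35],[0,0,0.4],[0,0,0.45],[0,0,0.5],[0,0,0.55],[0,0,0.573],[0,0,0.573],[0,0,0.573],[0,0,0.573],[0,0,0.573],[0,0,0.573]]}' 40
python3 - <<'E'
from h import *
go([.411,.272,.235],-0.62)
f=grab('wrist','w26')
H,S,V=hsvm(f)
n,l,st,ce=cv2.connectedComponentsWithStats(((V>170)&(S<60)).astype(np.uint8))
for k in range(1,n):
    if 1500<st[k][4]<6000 and st[k][1]<220: print(k,st[k],ce[k].round(1)); plate(f,tuple(ce[k].astype(int)))
E
```

```text
clock: 35.53
tool_pos: [0.4128, 0.2701, 0.2355]
orientation: [0.89, 0.457, -0.0, 0.0]
contact_force: [0.4, -1.2, -0.0]
finger_gap: 0.084
t 35.53 pos [412.8 270.1 235.5] yaw -0.6224 tz [-3.e-04 -1.e-03 -1.e+00] gap 84.0 F [ 0.4 -1.2 -0. ]
slide [np.float64(0.6), np.float64(-2.6), np.float64(0.5)]
rot z -0.0024  (other way 3.1392 ) q7 -1.266
82 [ 242   87   65   59 2978] [277.1 114. ]
[253  87] [102.8 -26.2] len 51.6 ang tool -178.7 world -127.0
[253 135] [ 51.2 -27.4] len 11.5 ang tool -84.5 world 138.8
[243 134] [ 52.3 -38.9] len 9.1 ang tool -178.1 world -127.6
[243 142] [ 43.3 -39.1] len 54.4 ang tool 89.9 world -35.6
[290 142] [43.3 15.2] len 24.6 ang tool 43.1 world 11.2
[305 126] [61.3 32.1] len 41.6 ang tool -0.1 world 54.4
[306  87] [102.9  32. ] len 58.2 ang tool -90.1 world 144.4
83 [ 129   88  127   97 2356] [192.6 140.3]
[129  88] [ 101.6 -162.5] len 13.4 ang tool 140.8 world -86.4
[138  98] [  91.2 -154.1] len 16.2 ang tool -156.3 world -149.4
[134 112] [  76.4 -160.6] len 95.6 ang tool 123.6 world -69.3
[208 159] [ 23.5 -81. ] len 12.2 ang tool 166.9 world -112.6
[211 169] [ 11.6 -78.2] len 11.1 ang tool 77.4 world -23.1
[220 167] [ 14.  -67.4] len 39.0 ang tool 119.8 world -65.5
[249 183] [ -5.4 -33.5] len 15.4 ang tool 29.1 world 25.2
[255 172] [  8.1 -26. ] len 85.6 ang tool -56.2 world 110.5
[192 131] [ 55.6 -97.1] len 6.9 ang tool 14.2 world 40.1
[193 125] [ 62.3 -95.4] len 7.9 ang tool -82.1 world 136.4
[186 124] [  63.4 -103.3] len 7.8 ang tool 124.4 world -70.0
[192 128] [ 59.  -96.8] len 3.7 ang tool -107.6 world 161.9
[189 129] [  57.8 -100.4] len 76.0 ang tool -54.9 world 109.2
```

View pics/w26.png

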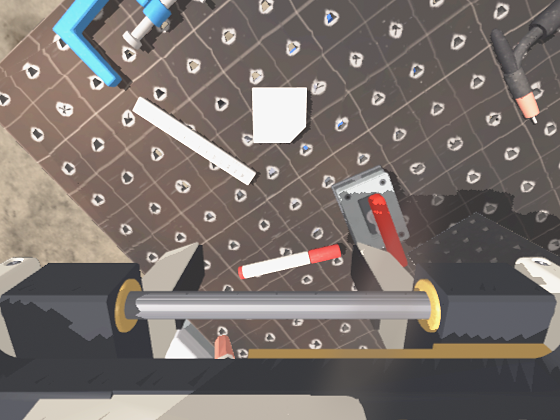

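```bash
python3 -m jog '{"claw":[84,84,84,84,84,84,84,84,84,84,84,84,84,84],"slide":[[25,1,10],[55,2.4,35],[72.5,2.4,65],[72.5,2.4,100],[72.5,2.4,130],[72.5,2.4,160],[72.5,2.4,180],[72.5,2.4,195],[72.5,2.4,205],[72.5,2.4,212],[72.5,2.4,214.7],[72.5,2.4,214.7],[72.5,2.4,214.7],[72.5,2.4,214.7]],"rot":[[0,0,0],[0,0,0],[0,0,0],[0,0,0],[0,0,0],[0,0,0],[0,0,0],[0,0,0],[0,0,0],[0,0,0],[0,0,0],[0,0,0],[0,0,0],[0,0,0]]}' 40
python3 - <<'E'
from h import *
s,M=tool(); t=np.array([.4128,.2701,.2355]); x=np.array([np.sin(.6224),np.cos(.6224),0]); y=np.array([np.cos(.6224),-np.sin(.6224),0])
go(t+x*.0727+y*.0024-[0,0,.215],-.6224)
f=grab('wrist','w27')
E
```

```text
clock: 36.75
tool_pos: [0.457, 0.3294, 0.022]
orientation: [0.889, 0.457, 0.001, -0.0]
contact_force: [-0.4, 0.7, -0.3]
finger_gap: 0.0835
t 36.75 pos [457.  329.4  22. ] yaw -0.6207 tz [ 0.0013  0.0011 -1.    ] gap 83.5 F [-0.4  0.7 -0.3]
slide [np.float64(-1.2), np.float64(1.0), np.float64(1.5)]
rot z 0.0017  (other way -3.1399 ) q7 -1.239
```

View pics/w27.png

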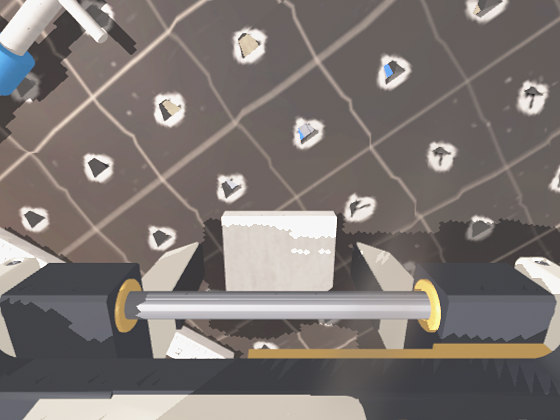

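```bash
python3 -m jog '{"claw":[84,84,84,75,65,57,53,53,53,53,53],"slide":[[-1,0.5,1],[-1,0.5,1],[-1,0.5,1],[-1,0.5,1],[-1,0.5,1],[-1,0.5,1],[-1,0.5,1],[-1,0.5,1],[-1,0.5,1],[-1,0.5,1],[-1,0.5,1]],"rot":[[0,0,0.0017],[0,0,0.0017],[0,0,0.0017],[0,0,0.0017],[0,0,0.0017],[0,0,0.0017],[0,0,0.0017],[0,0,0.0017],[0,0,0.0017],[0,0,0.0017],[0,0,0.0017]]}' 45
python3 - <<'E'
from h import *
s,M=tool(); t=np.array([.4128,.2701,.2355]); x=np.array([np.sin(.6224),np.cos(.6224),0]); y=np.array([np.cos(.6224),-np.sin(.6224),0])
go(t+x*.0730+y*.0024-[0,0,.215],-.6224)
f=grab('wrist','w28')
for u in (240,280,320):
    col=cv2.cvtColor(f['frame'],cv2.COLOR_RGB2GRAY)[195:240,u].astype(int); print(u,col.tolist()[5:30])
    e=np.argmax(np.diff(col))+195.5; print(e,(M.T@(ray(f,u,e,.0)-s['tool_pos'])*1000).round(1))
E
python3 -m jog '{"claw":[53,53,53,53,53,53,53,53,53,53,53],"slide":[[0,0,-5],[0,0,-15],[0,0,-35],[0,0,-65],[0,0,-100],[0,0,-140],[0,0,-180],[0,0,-210],[0,0,-220],[0,0,-220],[0,0,-220]],"rot":[[0,0,0],[0,0,0],[0,0,0],[0,0,0],[0,0,0],[0,0,0],[0,0,0],[0,0,0],[0,0,0],[0,0,0],[0,0,0]]}'
python3 - <<'E'
from h import *
c=O+YB*(.047-.1105)-XB*.0002; print('nest60',c); go([*c,.20],-0.0471)
f=grab('wrist','w29')
E
```

```text
clock: 37.72
tool_pos: [0.4563, 0.3279, 0.02]
orientation: [0.89, 0.457, 0.0, -0.0]
contact_force: [0.4, 0.6, 0.5]
finger_gap: 0.0595
t 37.72 pos [456.3 327.9  20. ] yaw -0.6224 tz [ 1.e-04  1.e-04 -1.e+00] gap 59.5 F [0.4 0.6 0.5]
slide [np.float64(0.7), np.float64(0.7), np.float64(-0.5)]
rot z -0.0  (other way 3.1416 ) q7 -1.239
240 [104, 104, 104, 105, 109, 110, 110, 105, 119, 189, 231, 227, 227, 228, 245, 248, 247, 247, 247, 247, 247, 247, 247, 248, 248]
208.5 [ 30.4 -19.3  20. ]
280 [103, 104, 106, 118, 133, 146, 148, 130, 139, 215, 229, 226, 227, 228, 246, 248, 247, 247, 247, 247, 247, 247, 248, 248, 246]
208.5 [30.5  2.1 20. ]
320 [107, 103, 104, 103, 104, 103, 103, 100, 129, 214, 228, 227, 227, 228, 246, 248, 247, 247, 247, 247, 247, 247, 247, 247, 247]
208.5 [30.5 23.6 20. ]
clock: 38.68
tool_pos: [0.4559, 0.3276, 0.2399]
orientation: [0.89, 0.457, 0.0, -0.0]
contact_force: [-0.4, 0.5, -1.8]
finger_gap: 0.0593
nest60 [ 0.53850896 -0.23042009]
t 38.68 pos [455.9 327.6 239.9] yaw -0.6223 tz [ 0.e+00  2.e-04 -1.e+00] gap 59.3 F [-0.4  0.5 -1.8]
slide [np.float64(-405.3), np.float64(392.4), np.float64(39.7)]
rot z -0.5752  (other way 2.5664 ) q7 -1.282
```

View pics/w29.png

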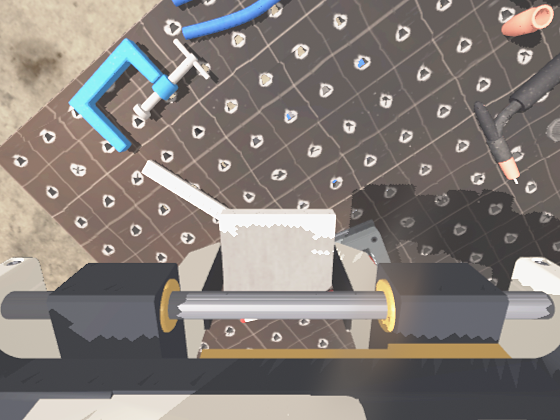

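Run:
```python
from h import *
go([.5347,-.3153,.24],-0.0471)
```

```text
t 38.73 pos [455.4 327.3 238.7] yaw -0.6223 tz [-0.0017 -0.0014 -1.    ] gap 59.1 F [ 0.1 -0.4 -1.7]
slide [np.float64(-475.9), np.float64(439.0), np.float64(-0.6)]
rot z -0.5752  (other way 2.5664 ) q7 -1.282
```

```bash
python3 -m jog '{"claw":[53,53,53,53,53,53,53,53,53,53,53,53,53,53,53,53,53,53,53,53],"slide":[[-10,9,-10],[-30,28,-15],[-56,52,-15],[-84,77,-15],[-112,103,-15],[-140,129,-15],[-168,155,-15],[-196,181,-15],[-224,207,-15],[-252,232,-15],[-280,258,-15],[-308,284,-15],[-336,310,-15],[-364,336,-10],[-392,362,-5],[-420,387,0],[-445,411,0],[-464,428,0],[-476,439,0],[-476,439,0]],"rot":[[0,0,-0.02],[0,0,-0.05],[0,0,-0.08],[0,0,-0.11],[0,0,-0.14],[0,0,-0.17],[0,0,-0.2],[0,0,-0.23],[0,0,-0.26],[0,0,-0.29],[0,0,-0.32],[0,0,-0.35],[0,0,-0.39],[0,0,-0.43],[0,0,-0.47],[0,0,-0.51],[0,0,-0.55],[0,0,-0.575],[0,0,-0.575],[0,0,-0.575]]}'
python3 -m jog '{"claw":[53,53,53],"slide":[[0,0,0],[0,0,0],[0,0,0]],"rot":[[0,0,0],[0,0,0],[0,0,0]]}'
python3 - <<'E'
from h import *
go([.5347,-.3153,.24],-0.0471)
f=grab('wrist','w30')
r=rectify(f,'rect4',y=(-20,140)); hsv=cv2.cvtColor(r,cv2.COLOR_RGB2HSV)
T=np.linalg.inv(f['camera_from_world']); print('cam box',((T[:2,3]-O)@YB*1000+110.5),((T[:2,3]-O)@XB*1000),T[2,3])
m=(hsv[...,0]>12)&(hsv[...,0]<38)&(hsv[...,1]>80)&(hsv[...,2]>60)
ys=np.arange(140,-20,-.5); xs=np.arange(-90,90,.5)
for x in (-50,-40,-20,-10,0,10,20,40,50):
    l=m[:,int((x+90)*2)].astype(int); print(x,[float(ys[i]) for i in np.where(np.diff(l))[0]])
for y in (18,20,24,28,68,72,76):
    l=m[int((140-y)*2)].astype(int); print('y',y,[float(xs[i]) for i in np.where(np.diff(l))[0]])
E
```

```text
clock: 40.4
tool_pos: [0.5333, -0.3192, 0.2371]
orientation: [0.726, 0.688, -0.002, -0.001]
contact_force: [-0.3, 0.6, -0.9]
finger_gap: 0.0594
clock: 40.65
tool_pos: [0.5354, -0.3131, 0.239]
orientation: [0.723, 0.691, -0.0, -0.001]
contact_force: [0.5, 0.1, -0.9]
finger_gap: 0.0591
t 40.65 pos [ 535.4 -313.1  239. ] yaw -0.0457 tz [-0.0015  0.0015 -1.    ] gap 59.1 F [ 0.5  0.1 -0.9]
slide [np.float64(-2.2), np.float64(-0.6), np.float64(-1.0)]
rot z 0.0014  (other way -3.1402 ) q7 0.548
cam box 46.45586713312139 0.9285420145751848 0.3765903172620264
-50 [138.0, 135.0, 100.0, 64.0, 31.0, 8.5]
-40 [138.0, 135.0, 100.0, 64.0, 31.0, 8.5]
-20 [91.0, 79.0, 16.5, 8.5]
-10 [86.0, 79.0, 16.5, 8.5]
0 [84.5, 78.5, 16.5, 8.5]
10 [86.5, 78.5, 16.5, 8.5]
20 [91.5, 78.5, 16.5, 8.5]
40 [135.0, 100.0, 64.0, 31.0, 8.5]
50 [135.0, 100.0, 64.0, 31.0, 8.5]
y 18 [-70.0, -31.5, 30.5, 69.0]
y 20 [-70.0, -31.5, 30.5, 69.0]
y 24 [-70.0, -31.5, 30.5, 69.0]
y 28 [-70.0, -32.0, 30.5, 69.0]
y 68 [-70.0, -31.5, 30.5, 69.0]
y 72 [-70.0, -32.0, 30.5, 69.0]
y 76 [-70.0, -32.0, 30.0, 69.0]
```

View pics/w30.png

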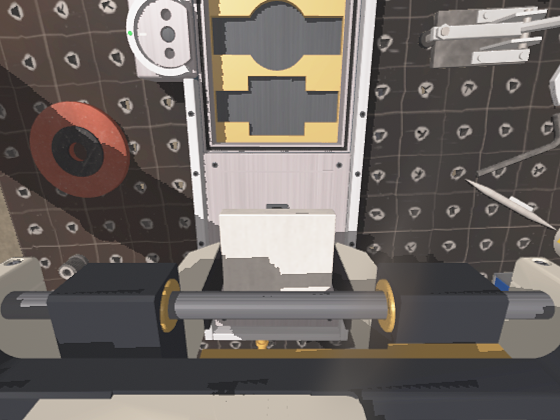

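View pics/rect4.png

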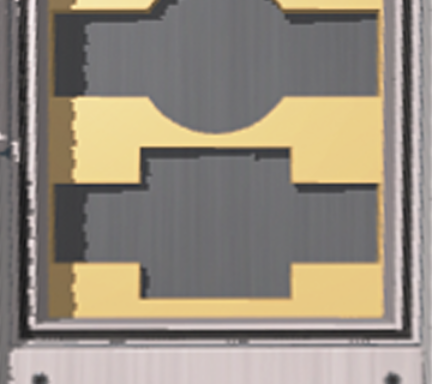

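Run:
```python
from h import *
go([.5383,-.2307,.15],-0.0471)
```

```text
t 40.7 pos [ 535.5 -313.2  239.4] yaw -0.0456 tz [-9.0e-04  1.1e-03 -1.0e+00] gap 59.5 F [ 0.2  0.  -1.1]
slide [np.float64(82.5), np.float64(-0.9), np.float64(89.4)]
rot z 0.0015  (other way -3.1401 ) q7 0.548
```

```bash
python3 -m jog '{"claw":[53,53,53,53,53,53,53,53,53],"slide":[[20,0,10],[45,0,30],[65,-1,55],[78,-1,75],[82.5,-1,89],[82.5,-1,89],[82.5,-1,89],[82.5,-1,89],[82.5,-1,89]],"rot":[[0,0,0.0015],[0,0,0.0015],[0,0,0.0015],[0,0,0.0015],[0,0,0.0015],[0,0,0.0015],[0,0,0.0015],[0,0,0.0015],[0,0,0.0015]]}'
python3 - <<'E'
from h import *
go([.5383,-.2307,.042],-0.0471)
E
```

```text
clock: 41.45
tool_pos: [0.539, -0.2334, 0.1524]
orientation: [0.724, 0.689, 0.0, 0.001]
contact_force: [-0.2, -0.7, -1.7]
finger_gap: 0.0593
t 41.45 pos [ 539.  -233.4  152.4] yaw -0.0498 tz [ 0.0021 -0.0011 -1.    ] gap 59.3 F [-0.2 -0.7 -1.7]
slide [np.float64(2.8), np.float64(-1.1), np.float64(110.4)]
rot z -0.0027  (other way 3.1389 ) q7 0.438
```

```bash
python3 -m jog '{"claw":[53,53,53,53,53,53,53,53,53,53],"slide":[[2.5,-0.8,20],[2.5,-0.8,45],[2.5,-0.8,70],[2.5,-0.8,90],[2.5,-0.8,102],[2.5,-0.8,109],[2.5,-0.8,110],[2.5,-0.8,110],[2.5,-0.8,110],[2.5,-0.8,110]],"rot":[[0,0,-0.002],[0,0,-0.002],[0,0,-0.002],[0,0,-0.002],[0,0,-0.002],[0,0,-0.002],[0,0,-0.002],[0,0,-0.002],[0,0,-0.002],[0,0,-0.002]]}'
python3 - <<'E'
from h import *
go([.5383,-.2307,.0255],-0.0471)
f=grab('wrist','w31')
cv2.imwrite('pics/w31z.png',cv2.resize(f['frame'][100:280,150:410,::-1],None,fx=3,fy=3,interpolation=cv2.INTER_CUBIC))
E
```

```text
clock: 42.28
tool_pos: [0.5385, -0.2302, 0.0422]
orientation: [0.723, 0.69, 0.001, 0.001]
contact_force: [0.6, 0.2, -1.0]
finger_gap: 0.0594
t 42.28 pos [ 538.5 -230.2   42.2] yaw -0.0469 tz [ 2.e-03 -6.e-04 -1.e+00] gap 59.4 F [ 0.6  0.2 -1. ]
slide [np.float64(-0.5), np.float64(-0.2), np.float64(16.7)]
rot z 0.0002  (other way -3.1414 ) q7 0.486
```

View pics/w31z.png

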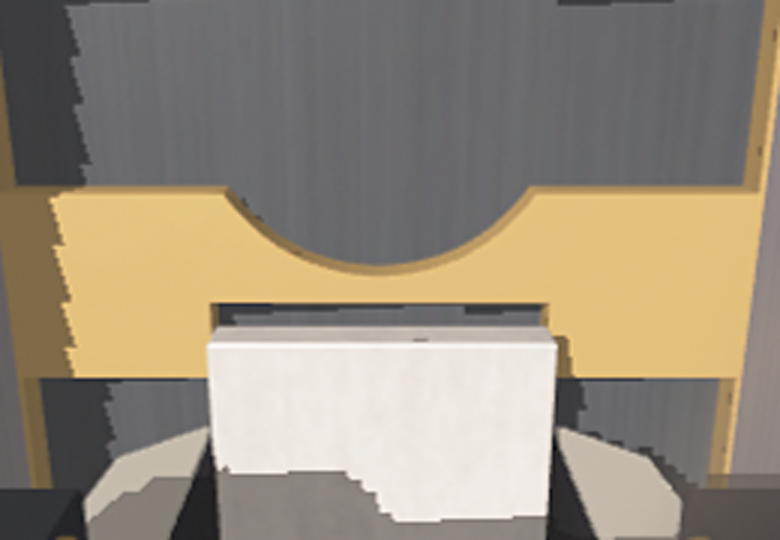

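Run:
```python
from h import *
f=robot.grab_frame('wrist')
by=lambda p:((p[:2]-O)@YB*1000+110.5,(p[:2]-O)@XB*1000)
for n,u,v,z in [('nest',277,100+303/3-.5,.014),('plate',277,100+326/3-.5,.0222),('nl',150+211/3,207,.014),('nr',150+549.5/3,207,.014),('pl',150+213/3,209,.0222),('pr',150+551/3,209,.0222)]: print(n,by(ray(f,u,v,z)))
```

```text
nest (np.float64(79.61473093306138), np.float64(-0.027881190123955967))
plate (np.float64(77.80452016851879), np.float64(-0.03995641692997515))
nl (np.float64(75.77966840694691), np.float64(-31.934737179738036))
nr (np.float64(75.79843413649233), np.float64(31.63021895583272))
pl (np.float64(77.32525775184419), np.float64(-30.074918574443974))
pr (np.float64(77.34216317666399), np.float64(30.37872950929001))
```

```bash
python3 -m jog '{"claw":[53,53,53,53,53,53,53,53,53],"slide":[[-0.2,0,4],[-0.2,0,8],[-0.2,0,11],[-0.2,0,13.5],[-0.2,0,15.5],[-0.2,0,16.7],[-0.2,0,16.7],[-0.2,0,16.7],[-0.2,0,16.7]],"rot":[[0,0,0],[0,0,0],[0,0,0],[0,0,0],[0,0,0],[0,0,0],[0,0,0],[0,0,0],[0,0,0]]}'
python3 - <<'E'
from h import *
go([.5383,-.2307,.0255],-0.0471)
f=grab('wrist','w32')
E
```

```text
clock: 43.13
tool_pos: [0.5374, -0.2299, 0.0259]
orientation: [0.724, 0.69, 0.0, -0.0]
contact_force: [-6.5, 4.3, 24.1]
finger_gap: 0.059
t 43.13 pos [ 537.4 -229.9   25.9] yaw -0.0471 tz [ 1.e-04  8.e-04 -1.e+00] gap 59.0 F [-6.5  4.3 24.1]
slide [np.float64(-0.8), np.float64(0.9), np.float64(0.4)]
rot z 0.0  (other way -3.1416 ) q7 0.494
```

Seated on the floor. Release gently and rise.

```bash
python3 -m jog '{"claw":[65,75,78,78,78,78,78,78,78,78,78,78,78,78],"slide":[[0,0,-0.6],[0,0,-0.6],[0,0,-0.6],[0,0,-0.6],[0,0,-5],[0,0,-20],[0,0,-50],[0,0,-90],[-20,0,-130],[-45,0,-170],[-60,0,-200],[-60,0,-200],[-60,0,-200],[-60,0,-200]],"rot":[[0,0,0],[0,0,0],[0,0,0],[0,0,0],[0,0,0],[0,0,0],[0,0,0],[0,0,0],[0,0,0],[0,0,0],[0,0,0],[0,0,0],[0,0,0],[0,0,0]]}'
python3 - <<'E'
from h import *
f=grab('wrist','w33'); t=grab('top','t33')
C=cloud(f); 
P=np.linalg.inv(f['camera_from_world'])
def at(bx,by,z=.016):
    w=O+(XB*bx+YB*(by-110.5))/1000; c=f['camera_from_world']@np.array([*w,z,1]); uv=f['K']@(c[:3]/c[2]); u,v=int(uv[0]),int(uv[1])
    return (u,v),(np.median(C[v-2:v+3,u-2:u+3].reshape(-1,3),0)*1000).round(1)
for b in [(0,47),(20,60),(-20,60),(0,182),(15,190),(-15,190),(0,118),(-60,82),(60,82)]: print(b,at(*b))
go([.5309,-.3884,.0822],-0.0471)
E
```

```text
clock: 44.35
tool_pos: [0.5341, -0.2893, 0.2235]
orientation: [0.724, 0.69, -0.0, -0.001]
contact_force: [-1.0, 0.5, -0.7]
finger_gap: 0.0779
(0, 47) ((278, 129), array([ 537.9, -230.1,   14.7]))
(20, 60) ((297, 116), array([ 558.9, -217.4,   14.3]))
(-20, 60) ((260, 116), array([ 519.1, -215.6,   14.8]))
(0, 182) ((279, -16), array([ 536.1, -264.6,  313.5]))
(15, 190) ((295, -25), array([ 539.4, -265.5,  310.7]))
(-15, 190) ((263, -25), array([ 532.7, -265.2,  310.5]))
(0, 118) ((278, 57), array([ 541.2, -157.3,    4.6]))
(-60, 82) ((221, 95), array([ 479.1, -192.3,   12.6]))
(60, 82) ((335, 95), array([ 599.9, -198. ,   12.7]))
t 44.45 pos [ 534.1 -288.5  222.5] yaw -0.0458 tz [-0.0031  0.0019 -1.    ] gap 77.9 F [ 0.9  0.6 -0.6]
slide [np.float64(-100.2), np.float64(1.9), np.float64(140.1)]
rot z 0.0013  (other way -3.1403 ) q7 0.512
```

View pics/w33.png

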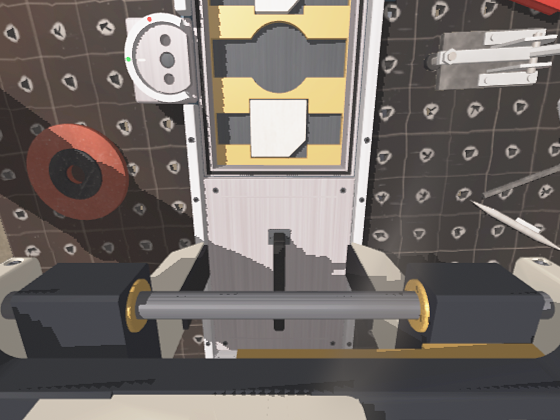

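View pics/t33.png

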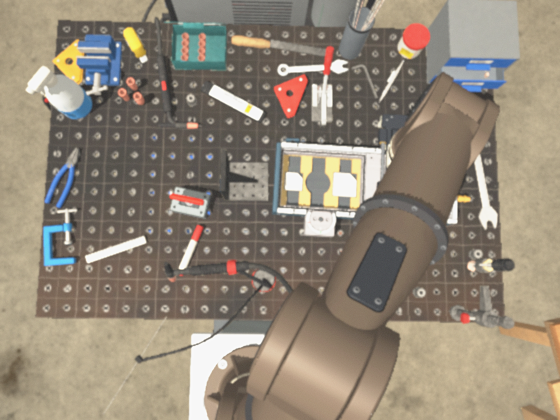

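```bash
python3 -m jog '{"claw":[60,45,45,45,45,45,45,45,45,45,45,45],"slide":[[-25,0,10],[-55,1,25],[-85,1.5,50],[-100,1.5,75],[-100,1.5,100],[-100,1.5,118],[-100,1.5,130],[-100,1.5,138],[-100,1.5,140],[-100,1.5,140],[-100,1.5,140],[-100,1.5,140]],"rot":[[0,0,0.0013],[0,0,0.0013],[0,0,0.0013],[0,0,0.0013],[0,0,0.0013],[0,0,0.0013],[0,0,0.0013],[0,0,0.0013],[0,0,0.0013],[0,0,0.0013],[0,0,0.0013],[0,0,0.0013]]}'
python3 - <<'E'
from h import *
go([.5310,-.3880,.0822],-0.0471)
f=grab('wrist','w34')
E
```

```text
clock: 45.45
tool_pos: [0.5324, -0.3902, 0.0856]
orientation: [0.724, 0.69, 0.0, 0.001]
contact_force: [-0.4, -0.1, 1.2]
finger_gap: 0.045
t 45.45 pos [ 532.4 -390.2   85.6] yaw -0.0479 tz [ 0.0017 -0.001  -1.    ] gap 45.0 F [-0.4 -0.1  1.2]
slide [np.float64(2.1), np.float64(-1.5), np.float64(3.4)]
rot z -0.0008  (other way 3.1408 ) q7 0.712
```

View pics/w34.png

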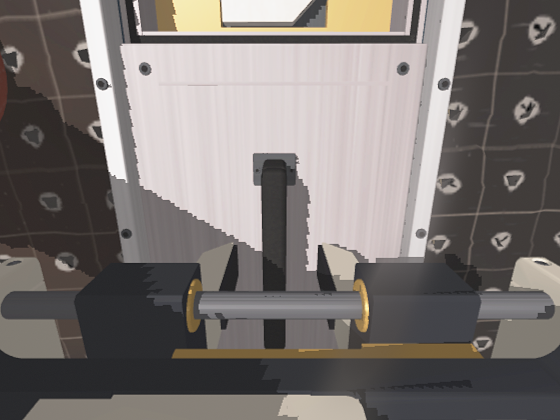

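```bash
python3 -m jog '{"claw":[45,45,45,45,30,20,10,6,6,6,6,6],"slide":[[2,-1.3,3],[2,-1.3,3],[2,-1.3,3],[2,-1.3,3],[2,-1.3,3],[2,-1.3,3],[2,-1.3,3],[2,-1.3,3],[2,-1.3,3],[2,-1.3,3],[2,-1.3,3],[2,-1.3,3]],"rot":[[0,0,0],[0,0,0],[0,0,0],[0,0,0],[0,0,0],[0,0,0],[0,0,0],[0,0,0],[0,0,0],[0,0,0],[0,0,0],[0,0,0]]}' 58
python3 - <<'E'
from h import *
go([.5310,-.3880,.0822],-0.0471)
E
python3 -m jog '{"claw":[6,6,6,6,6,6,6,6],"slide":[[0,0,-2],[0,0,-4],[0,0,-5.5],[0,0,-6.5],[0,0,-6.5],[0,0,-6.5],[0,0,-6.5],[0,0,-6.5]],"rot":[[0,0,0],[0,0,0],[0,0,0],[0,0,0],[0,0,0],[0,0,0],[0,0,0],[0,0,0]]}'
python3 - <<'E'
from h import *
s,M=tool(); go(s['tool_pos']+np.array([*YB,0])*.2203,-0.0477)
E
```

```text
clock: 46.5
tool_pos: [0.5306, -0.3879, 0.0813]
orientation: [0.724, 0.69, 0.0, 0.0]
contact_force: [0.2, -0.3, 0.2]
finger_gap: 0.0112
t 46.5 pos [ 530.6 -387.9   81.3] yaw -0.0482 tz [ 1.e-04 -0.e+00 -1.e+00] gap 11.2 F [ 0.2 -0.3  0.2]
slide [np.float64(-0.1), np.float64(0.4), np.float64(-0.9)]
rot z -0.0011  (other way 3.1405 ) q7 0.712
clock: 47.17
tool_pos: [0.5304, -0.3878, 0.0877]
orientation: [0.724, 0.69, 0.0, -0.0]
contact_force: [-0.3, -0.6, -4.0]
finger_gap: 0.0113
t 47.17 pos [ 530.4 -387.8   87.7] yaw -0.0482 tz [-1.e-04  2.e-04 -1.e+00] gap 11.3 F [-0.3 -0.6 -4. ]
slide [np.float64(220.3), np.float64(-0.2), np.float64(0.0)]
rot z -0.0005  (other way 3.1411 ) q7 0.71
```

```bash
python3 -m jog '{"claw":[6,6,6,6,6,6,6,6,6,6,6,6,6,6,6,6,6,6,6,6],"slide":[[5,0,0],[15,0,0],[30,0,0],[45,0,0],[60,0,0],[75,0,0],[90,0,0],[105,0,0],[120,0,0],[135,0,0],[150,0,0],[165,0,0],[180,0,0],[192,0,0],[203,0,0],[212,0,0],[218,0,0],[220,0,0],[220,0,0],[220,0,0]],"rot":[[0,0,0],[0,0,0],[0,0,0],[0,0,0],[0,0,0],[0,0,0],[0,0,0],[0,0,0],[0,0,0],[0,0,0],[0,0,0],[0,0,0],[0,0,0],[0,0,0],[0,0,0],[0,0,0],[0,0,0],[0,0,0],[0,0,0],[0,0,0]]}'
python3 -m jog '{"claw":[6,6,6],"slide":[[0,0,0],[0,0,0],[0,0,0]],"rot":[[0,0,0],[0,0,0],[0,0,0]]}'
python3 - <<'E'
from h import *
go([.5410,-.1676,.076],-0.0477)
f=grab('wrist','w35')
E
```

```text
clock: 48.83
tool_pos: [0.5411, -0.1688, 0.0879]
orientation: [0.724, 0.69, -0.0, 0.0]
contact_force: [-0.3, 0.2, -3.9]
finger_gap: 0.0111
clock: 49.08
tool_pos: [0.541, -0.1687, 0.0878]
orientation: [0.724, 0.69, -0.0, 0.0]
contact_force: [-0.6, 0.4, -4.4]
finger_gap: 0.0114
t 49.08 pos [ 541.  -168.7   87.8] yaw -0.049 tz [ 1.e-04 -2.e-04 -1.e+00] gap 11.4 F [-0.6  0.4 -4.4]
slide [np.float64(1.1), np.float64(-0.1), np.float64(11.8)]
rot z -0.0013  (other way 3.1403 ) q7 0.379
```

View pics/w35.png

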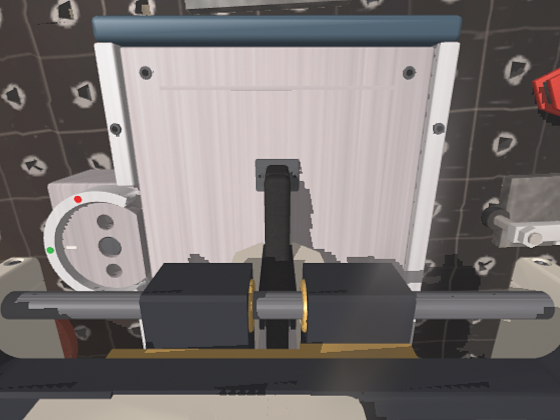

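```bash
python3 -m jog '{"claw":[6,6,6,6,6,6,6,6,6,6],"slide":[[1,0,0],[1,0,2],[1,0,4],[1,0,6],[1,0,8],[1,0,10],[1,0,11.5],[1,0,12.2],[1,0,12.2],[1,0,12.2]],"rot":[[0,0,0],[0,0,0],[0,0,0],[0,0,0],[0,0,0],[0,0,0],[0,0,0],[0,0,0],[0,0,0],[0,0,0]]}'
python3 - <<'E'
from h import *
go([.5410,-.1676,.0753],-0.0477)
f=grab('wrist','w36')
E
```

```text
clock: 49.97
tool_pos: [0.5411, -0.1671, 0.0756]
orientation: [0.724, 0.69, 0.0, -0.0]
contact_force: [-0.5, 0.2, -3.9]
finger_gap: 0.0117
t 49.97 pos [ 541.1 -167.1   75.6] yaw -0.0482 tz [ 0.  0. -1.] gap 11.7 F [-0.5  0.2 -3.9]
slide [np.float64(-0.5), np.float64(-0.1), np.float64(0.3)]
rot z -0.0005  (other way 3.1411 ) q7 0.384
```

View pics/w36.png

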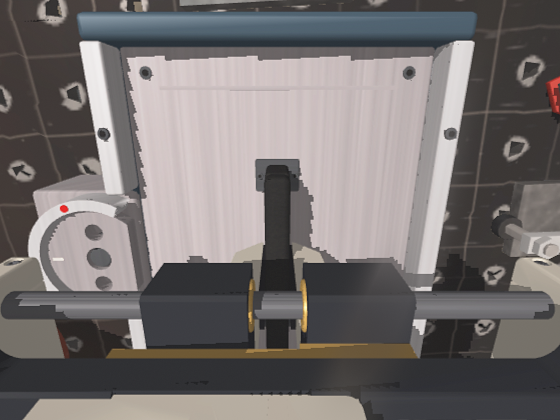

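```bash
python3 -m jog '{"claw":[6,6,15,30,45,45,45,45,45,45,45,45,45,45,45],"slide":[[0,0,0.5],[0,0,0.5],[0,0,0.5],[0,0,0.5],[0,0,0.5],[0,0,0],[0,0,-10],[0,0,-30],[-5,0,-70],[-20,0,-110],[-45,0,-150],[-65,0,-185],[-65,0,-185],[-65,0,-185],[-65,0,-185]],"rot":[[0,0,0],[0,0,0],[0,0,0],[0,0,0],[0,0,0],[0,0,0],[0,0,0],[0,0,0],[0,0,0],[0,0,0],[0,0,0],[0,0,0],[0,0,0],[0,0,0],[0,0,0]]}'
python3 - <<'E'
from h import *
f=grab('wrist','w37'); C=cloud(f)
def at(bx,by,z):
    w=O+(XB*bx+YB*(by-110.5))/1000; c=f['camera_from_world']@np.array([*w,z,1]); uv=f['K']@(c[:3]/c[2]); u,v=int(uv[0]),int(uv[1])
    return (u,v),(np.median(C[v-2:v+3,u-2:u+3].reshape(-1,3),0)*1000).round(1)
for b in [(-60,15,.046),(60,15,.046),(-60,205,.046),(60,205,.046),(-60,-15,.046),(60,-15,.046)]: print(b,at(*b))
go([.4836,.1701,.20],-0.198)
m=(C[...,2]>.070)&(C[...,2]<.1)&(abs(C[...,0]-.54)<.04)&(C[...,1]<-.05)&(C[...,1]>-.3); print('handle cloud',rect(C[m]))
cv2.imwrite('pics/w37z.png',cv2.resize(f['frame'][0:250,150:410,::-1],None,fx=2.4,fy=2.4,interpolation=cv2.INTER_CUBIC))
E
```

```text
clock: 51.27
tool_pos: [0.5378, -0.2316, 0.2608]
orientation: [0.724, 0.69, 0.0, -0.0]
contact_force: [-0.6, -0.3, -0.4]
finger_gap: 0.045
(-60, 15, 0.046) ((227, 205), array([ 476.8, -259.2,   44.4]))
(60, 15, 0.046) ((327, 205), array([ 596.8, -264.4,   44.7]))
(-60, 205, 0.046) ((217, 26), array([485.1, -68.7,  44.8]))
(60, 205, 0.046) ((336, 26), array([605.5, -74.4,  45.1]))
(-60, -15, 0.046) ((228, 229), array([ 475.2, -289.6,   44.9]))
(60, -15, 0.046) ((326, 229), array([ 595.5, -295.5,   44.7]))
t 51.32 pos [ 537.6 -230.8  259.7] yaw -0.0474 tz [-0.0013  0.0013 -1.    ] gap 45.0 F [0.  1.  0.1]
slide [np.float64(397.8), np.float64(-72.8), np.float64(60.3)]
rot z 0.1506  (other way -2.991 ) q7 0.417
handle cloud (array([ 541.7, -165.5]), array([100.8,  11.6]), 87.51)
```

View pics/w37z.png

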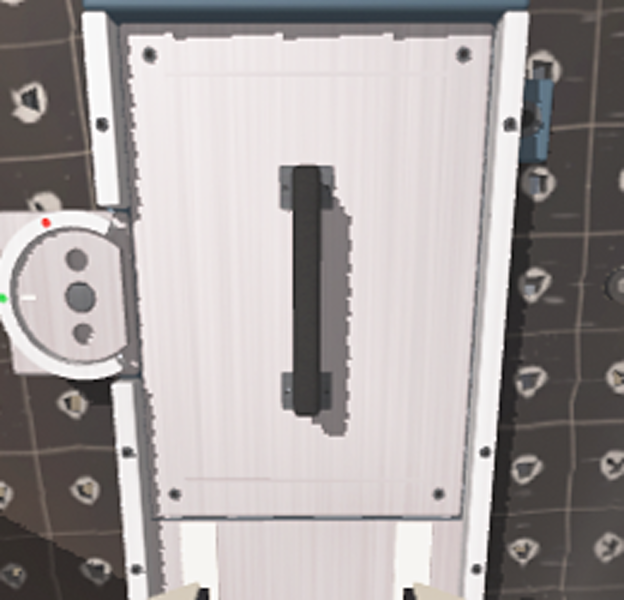

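```bash
python3 -m jog '{"claw":[45,45,45,45,45,45,45,45,45,45,45,45,45,45,45,45],"slide":[[20,-4,0],[50,-9,0],[85,-16,0],[120,-22,0],[155,-28,0],[190,-35,0],[225,-41,0],[260,-48,0],[295,-54,0],[330,-60,10],[360,-66,25],[385,-71,45],[398,-73.5,60],[398,-73.5,60],[398,-73.5,60],[398,-73.5,60]],"rot":[[0,0,0.02],[0,0,0.05],[0,0,0.08],[0,0,0.11],[0,0,0.15],[0,0,0.15],[0,0,0.15],[0,0,0.15],[0,0,0.15],[0,0,0.15],[0,0,0.15],[0,0,0.15],[0,0,0.15],[0,0,0.15],[0,0,0.15],[0,0,0.15]]}'
python3 - <<'E'
from h import *
go([.4827,.1696,.0797],-0.198)
f=grab('wrist','w38')
E
```

```text
clock: 52.65
tool_pos: [0.4834, 0.1684, 0.2003]
orientation: [0.774, 0.634, -0.001, 0.0]
contact_force: [-0.3, -0.4, -0.3]
finger_gap: 0.0447
t 52.65 pos [483.4 168.4 200.3] yaw -0.1982 tz [-0.0011 -0.0011 -1.    ] gap 44.7 F [-0.3 -0.4 -0.3]
slide [np.float64(1.2), np.float64(-0.8), np.float64(120.6)]
rot z -0.0002  (other way 3.1414 ) q7 -0.552
```

View pics/w38.png

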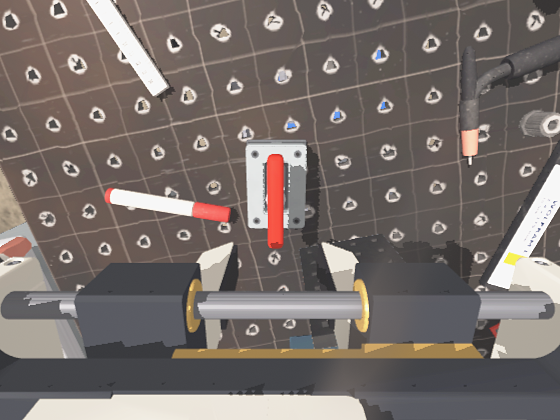

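```bash
python3 -m jog '{"claw":[45,45,45,45,45,45,45,45,45,45],"slide":[[1,-0.8,25],[1,-0.8,55],[1,-0.8,80],[1,-0.8,100],[1,-0.8,112],[1,-0.8,119],[1,-0.8,120.5],[1,-0.8,120.5],[1,-0.8,120.5],[1,-0.8,120.5]],"rot":[[0,0,0],[0,0,0],[0,0,0],[0,0,0],[0,0,0],[0,0,0],[0,0,0],[0,0,0],[0,0,0],[0,0,0]]}'
python3 - <<'E'
from h import *
go([.4827,.1696,.0797],-0.198)
E
```

```text
clock: 53.53
tool_pos: [0.4839, 0.1703, 0.0812]
orientation: [0.774, 0.634, 0.001, 0.0]
contact_force: [0.2, -0.1, 0.3]
finger_gap: 0.0447
t 53.53 pos [483.9 170.3  81.2] yaw -0.1984 tz [ 1.7e-03  9.0e-04 -1.0e+00] gap 44.7 F [ 0.2 -0.1  0.3]
slide [np.float64(-1.0), np.float64(-1.0), np.float64(1.5)]
rot z -0.0004  (other way 3.1412 ) q7 -0.505
```

```bash
python3 -m jog '{"claw":[45,45,45,30,20,12,8,8,8,8,8],"slide":[[-0.5,-0.5,1],[-0.5,-0.5,1],[-0.5,-0.5,1],[-0.5,-0.5,1],[-0.5,-0.5,1],[-0.5,-0.5,1],[-0.5,-0.5,1],[-0.5,-0.5,1],[-0.5,-0.5,1],[-0.5,-0.5,1],[-0.5,-0.5,1]],"rot":[[0,0,0],[0,0,0],[0,0,0],[0,0,0],[0,0,0],[0,0,0],[0,0,0],[0,0,0],[0,0,0],[0,0,0],[0,0,0]]}' 58
python3 - <<'E'
from h import *
go([.4827,.1696,.0797],-0.198)
E
python3 -m jog '{"claw":[8,8,8,8,8,8,8,8,8,8,8],"slide":[[0,0,-5],[0,0,-10],[0,0,-20],[0,0,-40],[0,0,-70],[0,0,-105],[0,0,-140],[0,0,-180],[0,0,-190],[0,0,-190],[0,0,-190]],"rot":[[0,0,0],[0,0,0],[0,0,0],[0,0,0],[0,0,0],[0,0,0],[0,0,0],[0,0,0],[0,0,0],[0,0,0],[0,0,0]]}'
python3 - <<'E'
from h import *
x=np.array([np.cos(TH),np.sin(TH)]); 
c=np.array([.4405,-.1618]); 
go([*(c-x*.065),.22],-0.0471); f=grab('wrist','w39')
E
```

```text
clock: 54.45
tool_pos: [0.4825, 0.1698, 0.0791]
orientation: [0.774, 0.634, -0.0, -0.0]
contact_force: [0.3, -0.0, 0.2]
finger_gap: 0.0134
t 54.45 pos [482.5 169.8  79.1] yaw -0.1981 tz [-1.e-04 -0.e+00 -1.e+00] gap 13.4 F [ 0.3 -0.   0.2]
slide [np.float64(-0.2), np.float64(0.2), np.float64(-0.6)]
rot z -0.0001  (other way 3.1415 ) q7 -0.504
clock: 55.37
tool_pos: [0.4823, 0.1697, 0.2692]
orientation: [0.774, 0.634, 0.0, -0.0]
contact_force: [0.0, -0.5, -3.4]
finger_gap: 0.0137
t 55.37 pos [482.3 169.7 269.2] yaw -0.1981 tz [ 7.e-04  6.e-04 -1.e+00] gap 13.7 F [ 0.  -0.5 -3.4]
slide [np.float64(-397.6), np.float64(34.0), np.float64(49.0)]
rot z -0.151  (other way 2.9906 ) q7 -0.575
```

View pics/w39.png

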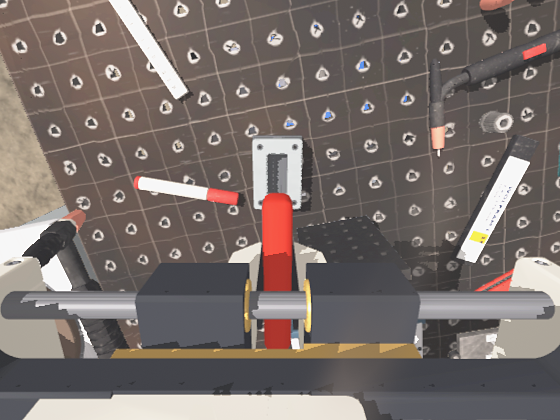

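Run:
```python
from h import *
go([.4404,-.1624,.145],-0.0471)
```

```text
t 55.42 pos [481.7 169.5 268. ] yaw -0.198 tz [-1.6e-03 -6.0e-04 -1.0e+00] gap 13.8 F [-0.4  0.3 -3.1]
slide [np.float64(-333.4), np.float64(25.0), np.float64(123.3)]
rot z -0.1509  (other way 2.9907 ) q7 -0.575
```

```bash
python3 -m jog '{"claw":[8,8,8,8,8,8,8,8,8,8,8,8,8,8,8,8,8,8],"slide":[[-20,1,0],[-50,4,0],[-85,6,0],[-120,9,0],[-155,12,0],[-190,14,0],[-225,17,0],[-260,19,0],[-290,22,5],[-315,24,15],[-328,25,35],[-333,25,60],[-333,25,85],[-333,25,105],[-333,25,122],[-333,25,122],[-333,25,122],[-333,25,122]],"rot":[[0,0,-0.02],[0,0,-0.05],[0,0,-0.08],[0,0,-0.11],[0,0,-0.15],[0,0,-0.151],[0,0,-0.151],[0,0,-0.151],[0,0,-0.151],[0,0,-0.151],[0,0,-0.151],[0,0,-0.151],[0,0,-0.151],[0,0,-0.151],[0,0,-0.151],[0,0,-0.151],[0,0,-0.151],[0,0,-0.151]]}'
python3 -m jog '{"claw":[8,8],"slide":[[0,0,0],[0,0,0]],"rot":[[0,0,0],[0,0,0]]}'
python3 - <<'E'
from h import *
go([.4404,-.1624,.145],-0.0471)
f=grab('wrist','w40')
cv2.imwrite('pics/w40z.png',cv2.resize(f['frame'][130:280,180:380,::-1],None,fx=4,fy=4,interpolation=cv2.INTER_CUBIC))
E
```

```text
clock: 56.92
tool_pos: [0.4413, -0.1617, 0.1471]
orientation: [0.724, 0.69, -0.0, -0.0]
contact_force: [-0.2, -0.3, -2.0]
finger_gap: 0.0138
clock: 57.08
tool_pos: [0.4421, -0.1617, 0.1479]
orientation: [0.724, 0.69, 0.0, 0.001]
contact_force: [0.2, 0.5, -3.1]
finger_gap: 0.0139
t 57.08 pos [ 442.1 -161.7  147.9] yaw -0.047 tz [ 1.5e-03 -2.0e-04 -1.0e+00] gap 13.9 F [ 0.2  0.5 -3.1]
slide [np.float64(-0.8), np.float64(-1.6), np.float64(2.9)]
rot z 0.0001  (other way -3.1415 ) q7 0.389
```

View pics/w40z.png

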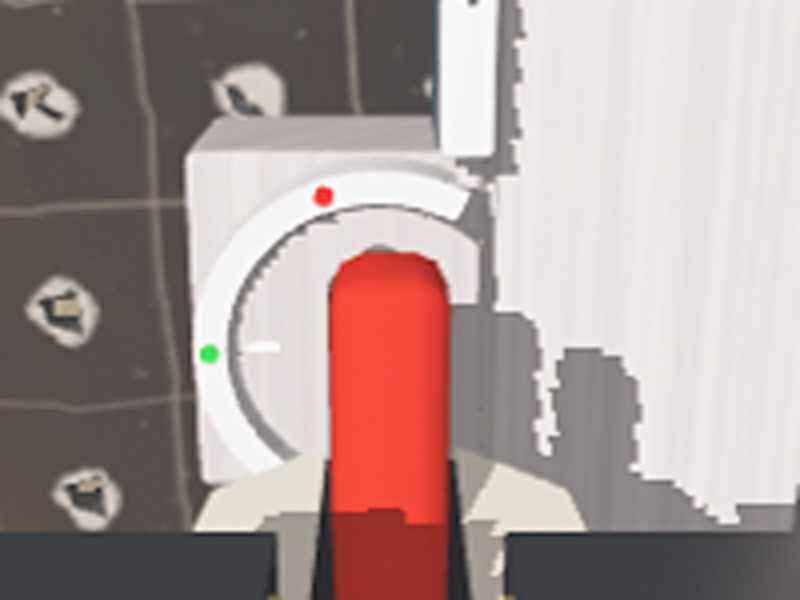

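```bash
python3 -m jog '{"claw":[8,8,8,8,8,8,8,8,8,8,8],"slide":[[-0.8,-1.5,1],[-0.8,-1.5,3],[-0.8,-1.5,7],[-0.8,-1.5,11],[-0.8,-1.5,15],[-0.8,-1.5,19],[-0.8,-1.5,22],[-0.8,-1.5,23],[-0.8,-1.5,23],[-0.8,-1.5,23],[-0.8,-1.5,23]],"rot":[[0,0,0],[0,0,0],[0,0,0],[0,0,0],[0,0,0],[0,0,0],[0,0,0],[0,0,0],[0,0,0],[0,0,0],[0,0,0]]}'
python3 - <<'E'
from h import *
go([.4404,-.1624,.118],-0.0471); print(robot.state()['ft_torque'])
E
```

```text
clock: 58.05
tool_pos: [0.4401, -0.1624, 0.1242]
orientation: [0.724, 0.69, 0.0, 0.0]
contact_force: [-0.2, 0.4, -2.4]
finger_gap: 0.0135
t 58.05 pos [ 440.1 -162.4  124.2] yaw -0.0473 tz [ 3.e-04 -0.e+00 -1.e+00] gap 13.5 F [-0.2  0.4 -2.4]
slide [np.float64(0.0), np.float64(0.3), np.float64(6.2)]
rot z -0.0002  (other way 3.1414 ) q7 0.415
[-0.11319036  0.07832598 -0.04720797]
```

```bash
python3 -m jog '{"claw":[8,8,8,8,8,8,8,8,8,8,8,8,8,8,8,8,8,8,8,8],"slide":[[0,0,3],[0,0,5],[0,0,5],[0,0,5],[0,0,5],[0,0,5],[0,0,5],[0,0,5],[0,0,5],[0,0,5],[0,0,5],[0,0,5],[0,0,5],[0,0,5],[0,0,5],[0,0,5],[0,0,5],[0,0,5],[0,0,5],[0,0,5]],"rot":[[0,0,0],[0,0,0],[0,0,0.07],[0,0,0.14],[0,0,0.21],[0,0,0.28],[0,0,0.35],[0,0,0.42],[0,0,0.49],[0,0,0.56],[0,0,0.63],[0,0,0.7],[0,0,0.77],[0,0,0.84],[0,0,0.91],[0,0,0.98],[0,0,1.05],[0,0,1.12],[0,0,1.15],[0,0,1.15]]}'
python3 - <<'E'
from h import *
go([.4404,-.1624,.118],-0.0471-1.25); print(robot.state()['ft_torque'])
E
```

```text
clock: 59.72
tool_pos: [0.4396, -0.1621, 0.1189]
orientation: [0.983, 0.186, -0.0, -0.0]
contact_force: [-1.6, 0.1, -2.7]
finger_gap: 0.0136
t 59.72 pos [ 439.6 -162.1  118.9] yaw -1.1975 tz [-1.e-03  1.e-04 -1.e+00] gap 13.6 F [-1.6  0.1 -2.7]
slide [np.float64(0.7), np.float64(0.6), np.float64(0.9)]
rot z 0.0996  (other way -3.0419 ) q7 -0.519
[0.00818679 0.45911947 0.04411951]
```

```bash
python3 -m jog '{"claw":[8,8,8,8,8,8,8],"slide":[[0,0,0],[0,0,0],[0,0,0],[0,0,0],[0,0,0],[0,0,0],[0,0,0]],"rot":[[0,0,0.06],[0,0,0.12],[0,0,0.18],[0,0,0.22],[0,0,0.22],[0,0,0.22],[0,0,0.22]]}'
python3 - <<'E'
from h import *
go([.4404,-.1624,.118],-0.0471-1.25); print(robot.state()['ft_torque'])
f=grab('wrist','w41')
cv2.imwrite('pics/w41z.png',cv2.resize(f['frame'][130:280,180:380,::-1],None,fx=4,fy=4,interpolation=cv2.INTER_CUBIC))
E
```

```text
clock: 60.3
tool_pos: [0.4396, -0.1621, 0.1189]
orientation: [0.997, 0.078, -0.0, -0.0]
contact_force: [-2.6, 1.4, -3.5]
finger_gap: 0.0139
t 60.3 pos [ 439.6 -162.1  118.9] yaw -1.4148 tz [-7.e-04  5.e-04 -1.e+00] gap 13.9 F [-2.6  1.4 -3.5]
slide [np.float64(0.7), np.float64(0.5), np.float64(0.9)]
rot z -0.1177  (other way 3.0239 ) q7 -0.69
[0.27130755 0.81598113 0.1116814 ]
```

View pics/w41z.png

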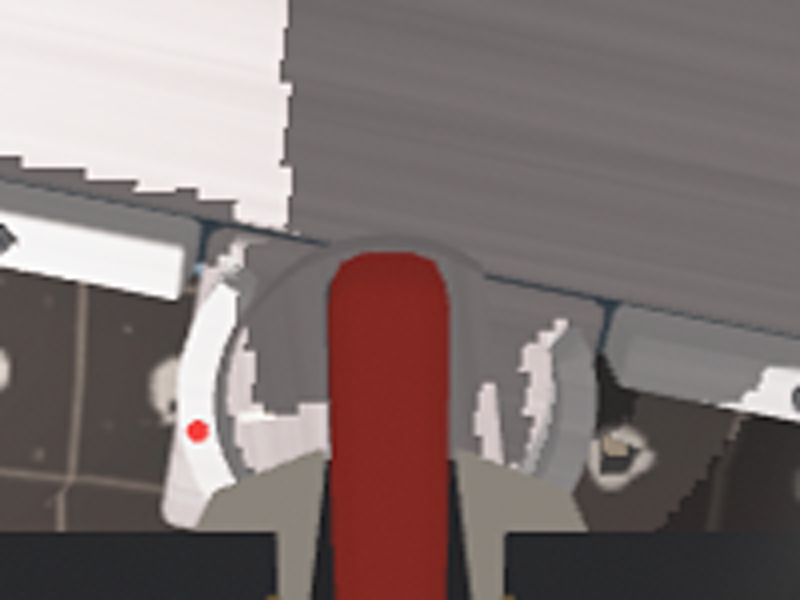

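```bash
python3 -m jog '{"claw":[8,8,8,8,8],"slide":[[0,0,0],[0,0,0],[0,0,0],[0,0,0],[0,0,0]],"rot":[[0,0,0.04],[0,0,0.08],[0,0,0.08],[0,0,0.08],[0,0,0.08]]}'
python3 - <<'E'
from h import *
go([.4404,-.1624,.118],-0.0471-1.25); print(robot.state()['ft_torque'])
E
```

```text
clock: 60.77
tool_pos: [0.4396, -0.1621, 0.1189]
orientation: [0.999, 0.038, -0.0, -0.0]
contact_force: [-3.9, 2.0, -3.9]
finger_gap: 0.0133
t 60.77 pos [ 439.6 -162.1  118.9] yaw -1.4945 tz [-8.e-04  3.e-04 -1.e+00] gap 13.3 F [-3.9  2.  -3.9]
slide [np.float64(0.7), np.float64(0.4), np.float64(0.9)]
rot z -0.1974  (other way 2.9442 ) q7 -0.752
[0.24924313 1.02079688 0.93258103]
```

```bash
python3 -m jog '{"claw":[8,8,8,8,8,8,8,8,8,8,8,8,8,8,8,8],"slide":[[0,0,0],[0,0,0],[0,0,0],[0,0,0],[0,0,0],[0,0,-3],[0,0,-8],[0,0,-15],[0,0,-30],[0,0,-50],[-20,0,-70],[-45,0,-85],[-65,0,-100],[-65,0,-100],[-65,0,-100],[-65,0,-100]],"rot":[[0,0,-0.08],[0,0,-0.15],[0,0,-0.18],[0,0,-0.18],[0,0,-0.18],[0,0,-0.18],[0,0,-0.18],[0,0,-0.18],[0,0,-0.18],[0,0,-0.18],[0,0,-0.18],[0,0,-0.18],[0,0,-0.18],[0,0,-0.18],[0,0,-0.18],[0,0,-0.18]]}'
python3 - <<'E'
from h import *
f=grab('wrist','w42')
cv2.imwrite('pics/w42z.png',cv2.resize(f['frame'][60:210,180:380,::-1],None,fx=4,fy=4,interpolation=cv2.INTER_CUBIC))
go([.4826,.1698,.26],-0.1981)
E
```

```text
clock: 62.1
tool_pos: [0.3758, -0.1668, 0.2196]
orientation: [0.992, 0.127, 0.001, -0.0]
contact_force: [-0.0, -0.2, -3.1]
finger_gap: 0.0134
t 62.15 pos [ 375.8 -166.9  219.3] yaw -1.3167 tz [ 7.e-04 -0.e+00 -1.e+00] gap 13.5 F [ 0.5  0.4 -3.2]
slide [np.float64(188.0), np.float64(-299.0), np.float64(-40.7)]
rot z -1.1186  (other way 2.023 ) q7 -0.849
```

View pics/w42z.png

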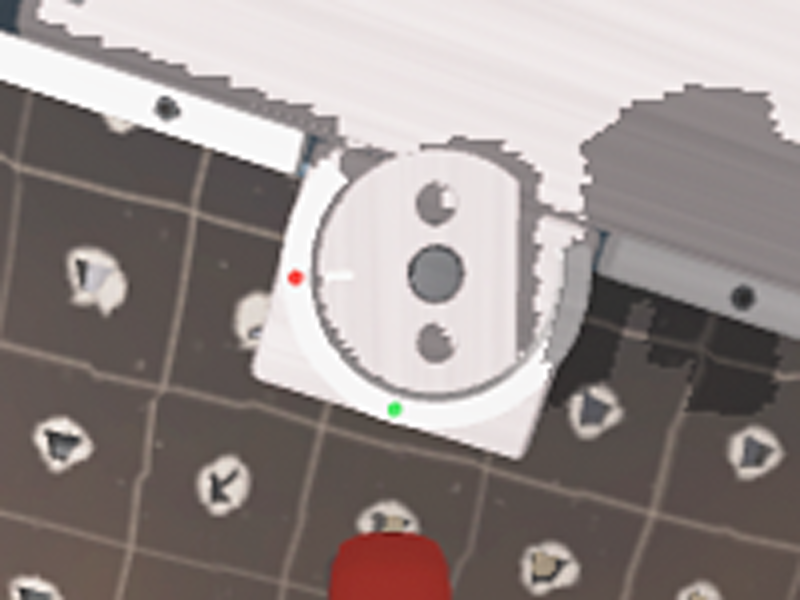

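```bash
python3 -m jog '{"claw":[8,8,8,8,8,8,8,8,8,8,8,8,8,8,8,8,8,8,8,8],"slide":[[0,0,-30],[8,-12,-60],[22,-36,-65],[38,-60,-65],[54,-85,-65],[70,-110,-65],[85,-135,-65],[101,-160,-65],[117,-185,-65],[132,-210,-65],[148,-235,-65],[163,-260,-60],[178,-283,-50],[188,-299,-41],[188,-299,-30],[188,-299,0],[188,-299,30],[188,-299,50],[188,-299,60],[188,-299,60]],"rot":[[0,0,-0.05],[0,0,-0.1],[0,0,-0.2],[0,0,-0.3],[0,0,-0.4],[0,0,-0.5],[0,0,-0.6],[0,0,-0.7],[0,0,-0.8],[0,0,-0.9],[0,0,-1.0],[0,0,-1.08],[0,0,-1.1186],[0,0,-1.1186],[0,0,-1.1186],[0,0,-1.1186],[0,0,-1.1186],[0,0,-1.1186],[0,0,-1.1186],[0,0,-1.1186]]}'
python3 -m jog '{"claw":[8,8,8],"slide":[[0,0,0],[0,0,0],[0,0,0]],"rot":[[0,0,0],[0,0,0],[0,0,0]]}'
python3 - <<'E'
from h import *
go([.4826,.1698,.110],-0.1981); grab('wrist','w43')
E
```

```text
clock: 63.82
tool_pos: [0.481, 0.1691, 0.1564]
orientation: [0.774, 0.634, -0.003, -0.0]
contact_force: [-0.8, -0.5, -2.5]
finger_gap: 0.0135
clock: 64.07
tool_pos: [0.4832, 0.1698, 0.1604]
orientation: [0.774, 0.634, 0.001, 0.0]
contact_force: [0.4, -0.5, -2.3]
finger_gap: 0.0136
t 64.07 pos [483.2 169.8 160.4] yaw -0.1986 tz [ 0.0021  0.0011 -1.    ] gap 13.6 F [ 0.4 -0.5 -2.3]
slide [np.float64(-0.2), np.float64(-0.6), np.float64(50.4)]
rot z -0.0005  (other way 3.1411 ) q7 -0.376
```

View pics/w43.png

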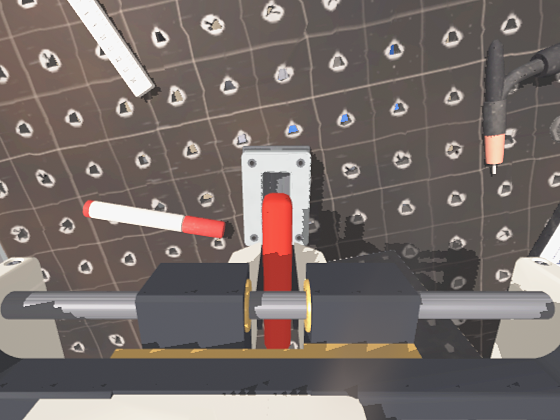

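```bash
python3 -m jog '{"claw":[8,8,8,8,8,8,8,8],"slide":[[0,-0.3,15],[0,-0.3,30],[0,-0.3,42],[0,-0.3,49],[0,-0.3,50],[0,-0.3,50],[0,-0.3,50],[0,-0.3,50]],"rot":[[0,0,0],[0,0,0],[0,0,0],[0,0,0],[0,0,0],[0,0,0],[0,0,0],[0,0,0]]}'
python3 - <<'E'
from h import *
go([.4828,.1698,.079],-0.1981)
E
```

```text
clock: 64.78
tool_pos: [0.4824, 0.1698, 0.1099]
orientation: [0.774, 0.634, 0.001, 0.0]
contact_force: [0.5, -0.3, -2.2]
finger_gap: 0.0136
t 64.78 pos [482.4 169.8 109.9] yaw -0.1986 tz [ 1.3e-03  7.0e-04 -1.0e+00] gap 13.6 F [ 0.5 -0.3 -2.2]
slide [np.float64(0.1), np.float64(0.3), np.float64(30.9)]
rot z -0.0005  (other way 3.1411 ) q7 -0.324
```

```bash
python3 -m jog '{"claw":[8,8,8,8,8,8,8,8,8,8,8],"slide":[[0,0.3,5],[0,0.3,10],[0,0.3,15],[0,0.3,20],[0,0.3,24],[0,0.3,28],[0,0.3,30],[0,0.3,31],[0,0.3,31],[0,0.3,31],[0,0.3,31]],"rot":[[0,0,0],[0,0,0],[0,0,0],[0,0,0],[0,0,0],[0,0,0],[0,0,0],[0,0,0],[0,0,0],[0,0,0],[0,0,0]]}'
python3 - <<'E'
from h import *
go([.4828,.1698,.079],-0.1981)
E
```

```text
clock: 65.7
tool_pos: [0.4821, 0.1694, 0.079]
orientation: [0.774, 0.633, 0.0, -0.0]
contact_force: [-4.2, -1.8, 15.5]
finger_gap: 0.0132
t 65.7 pos [482.1 169.4  79. ] yaw -0.1989 tz [-2.e-04  8.e-04 -1.e+00] gap 13.2 F [-4.2 -1.8 15.5]
slide [np.float64(0.6), np.float64(0.6), np.float64(0.0)]
rot z -0.0008  (other way 3.1408 ) q7 -0.29
```

Seated at the same height as before. Release and go up, backing off in -x(tool) for a final view.

```bash
python3 -m jog '{"claw":[25,45,45,45,45,45,45,45,45,45,45,45,45],"slide":[[0,0,-0.5],[0,0,-0.5],[0,0,-0.5],[0,0,-3],[0,0,-12],[0,0,-30],[0,0,-60],[-10,0,-100],[-40,0,-140],[-75,0,-180],[-75,0,-180],[-75,0,-180],[-75,0,-180]],"rot":[[0,0,0],[0,0,0],[0,0,0],[0,0,0],[0,0,0],[0,0,0],[0,0,0],[0,0,0],[0,0,0],[0,0,0],[0,0,0],[0,0,0],[0,0,0]]}'
python3 - <<'E'
from h import *
f=grab('wrist','w44'); C=cloud(f); t=grab('top','t44'); s=grab('side','s44'); go([.48,.1,.25])
m=(C[...,2]>.075)&(C[...,2]<.1)&(abs(C[...,0]-.48)<.06)&(abs(C[...,1]-.172)<.07); print('bar',rect(C[m]),np.median(C[m][:,2]))
E
```

```text
clock: 66.78
tool_pos: [0.4677, 0.0957, 0.2594]
orientation: [0.774, 0.633, 0.002, -0.0]
contact_force: [-0.3, 0.5, 0.9]
finger_gap: 0.0449
t 66.93 pos [466.8  96.9 257.2] yaw -0.1971 tz [-1.6e-03 -6.0e-04 -1.0e+00] gap 45.0 F [ 0.1 -0.1  0. ]
slide [np.float64(5.6), np.float64(12.4), np.float64(7.2)]
bar (array([482.4, 169.8]), array([83.2, 13.7]), 78.11) 0.08603511548596243
```

View pics/w44.png

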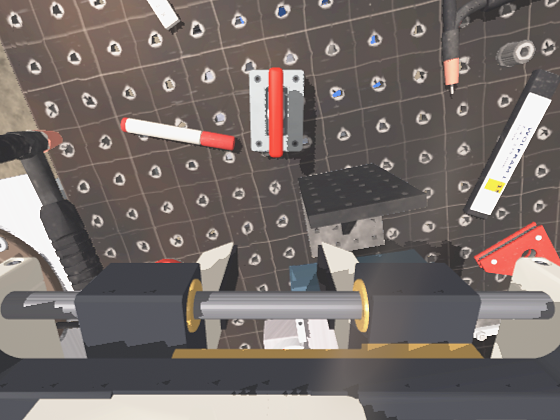

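View pics/t44.png

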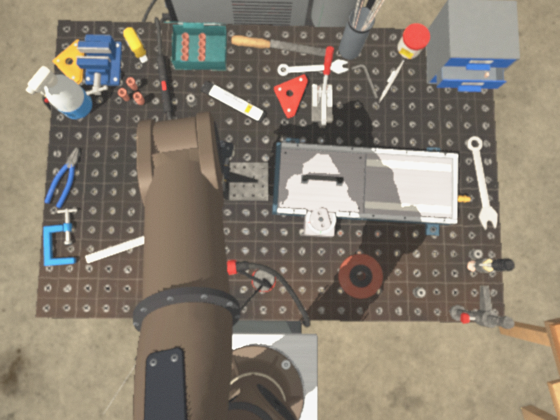

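View pics/s44.png

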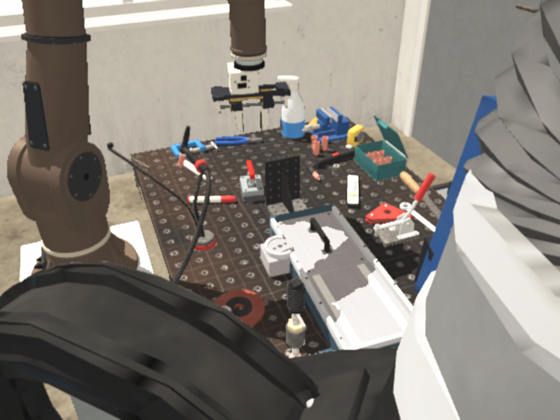

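Run:
```python
from h import *
print(robot.hand_in()); print(robot.state()['clock'])
```

```text
the job is handed in; nothing more can be done
None
the job is handed in; nothing more can be done
```

I completed every step and handed the job in at about 67 s of the 208 s allowed. The hand-in reports no verdict, so the checks below are my own.

- **Ring:** I turned it free with the spanner to its counter-clockwise stop. After the hatch was back I turned it clockwise until the torque rose to about 0.9 N m. The last close view shows the white line on the red dot.
- **Hatch:** I lifted it about 11 mm, slid it onto the parking deck, then slid it back and let it down. Its top reads flush with the deck at all four corners, and its handle is about 1 mm from where it started.
- **Blanks:** Both plates lie in their nests.
    - **60 mm plate:** it was lowered to the nest floor. Its top face then read flat at the expected height, taking the camera's usual 1–2 mm low reading into account.
    - **45 mm plate:** it was lowered to the same floor height, and the picture afterwards shows it lying flat. I did not take a separate depth reading of it.
    - **Pipe ring:** I saw none in any view, so I treated it as absent.
- **Spanner:** It is back upright in its stand, with its T-bar at the same height as at the start and within 2 mm of its first position.
- **Bystanders:** They look unmoved in the wrist and top views. I judged this by eye and did not measure it.

The cameras and the arm disagreed by up to 1–2 mm, and the readings right after a move wobbled by a few millimetres. I corrected for both, and no check failed.

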